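# Put the block feet away in the tool chest drawer

## Robot

A 6-joint arm with a two-finger parallel gripper is mounted at the origin on the work surface. World frame = base frame: x ahead of the robot, y to its left, z up, the work surface at z = 0. Lengths are in m, angles in rad, forces in N, time in s.
With the tool pointing down it reaches from about 0.3 to 0.75 m from the base axis. Payload 8.5 kg.
Tool frame: the origin (TCP) lies midway between the tips of the shut fingers; the grasp point (between the pads) lies 19 mm behind it; x points along the fingers, y is the direction in which the jaws open and shut, and the axes are right-handed (so a half turn about x gives the same grasp; the last joint's range is limited). The gripper opens to 88 mm and grips with 3 to 60 N. Pads are 18 mm wide; open, the fingers measure 123 mm over their backs; the gripper's body (75 mm by 187 mm) begins 45 mm behind the grasp point.
Start: joints at [1.014, 0.381, 1.297, -0, 1.464, -0.215], TCP at [0.184, 0.518, 0.239] pointing down, gripper open.
Joint ranges: [-3.11, 3.11], [-0.89, 2.33], [0.22, 2.48], [-1.42, 4.56], [0.17, 2.85], [-2.88, 2.88]. Speed limits (rad/s): [2.39, 2.39, 3.14, 3.14, 3.14, 3.14].

## Interface

Orientations are given as [roll, pitch, yaw] about the fixed x, y, z axes, in that order (R = Rz(yaw) Ry(pitch) Rx(roll)).
In Python, from bench import r, read_camera, finder gives the robot as it stands.
- The arm moves only by the shell command python3 -m pendant 'ROWS' [OPENING] [FORCE]. ROWS is JSON, a list of rows, each a list of 2 entries, a list of its own where there are three numbers: the shift along the tool's x, y, z in mm, then the turn, a rotation vector about the tool's x, y, z in rad. A call has 1 to 8 rows; each row shifts and turns the pose as measured when the row begins, along the tool's axes as they then stand; what a row does not reach is not made up. A row lasts 1/12 s, in which the tool goes at most 41.7 mm and 7.16 degrees, less where a joint would pass 70% of its speed; a pose out of reach is approached as far as the arm can. A call is refused whole if a number of a shift passes 41.7 or a number of a turn 0.125, either way. A call with a gripper value outside its range is refused whole. OPENING is the opening, from 0 (shut) to 1 (fully open), set as the call begins (- or left out, the last holds). The fingers move at their own pace and stop on an object; FORCE is the grip in N (left out, the last holds). Time passes only in rows, so rows that do not move let the fingers close. It gives the time, the measured TCP pose, the force and the opening at its end, in the units of the state.
- r.sense(): the state, without advancing time (a new reading comes with each control period).
- read_camera(name): name is "side" or "top" or "wrist"; returns a dict with "color" (420x560x3 uint8, blue, green, red), "fx", "fy", "cx", "cy" (pixels), "rvec" (rotation vector, rad) and "tvec" (3), from world to camera coordinates, as OpenCV has them; the wrist camera has in their place "hand_eye" (4x4, takes a point from camera to tool coordinates, whose origin is the TCP and whose axes are the tool frame's). Camera axes: x right, y down, z forward; pixel columns grow to the right and rows downward; lengths in m; the calibration is good to about 2 mm. A picture is of the moment at which its call begins: read the wrist's pose just before it. There is no depth.
- r.hand_in(): hands the job in, once; it reports no verdict.
Trained networks look in a picture, given as the dict that the camera call returned (one of the last four; its "shot" number tells which), for a name from the list of things; names that differ only in an ending like _2 or _b are one class to them, and where a whole thing is asked for, a point or a joint stands for the part that bears it (a point fixed in the world has none). Each returns a list of dicts, best first, with "conf" (0 to 1); they miss things now and then, are a little off and sometimes report something else, mostly with a low value. They report only what shows in the picture. A call takes as long as a camera call. They do not tell look-alikes from the thing itself.
- finder.spot_in(target, picture): "box" ([centre column, centre row, width, height] in pixels, round what is visible of it).
- finder.tip_of(target, picture): "uv" ([column, row] in pixels: a listed point, or the origin of a listed thing).
The state is a dict: "time_s": time; "joint_pos": joint angles; "qd": joint speeds; "joint_efforts": joint torques, N m; "position": TCP position; "tcp_rot": TCP orientation; "contact_force": force on the tool from outside, world axes, zero at the start; "moment": the same for the moment, N m; "grip_width": finger opening in m.
Only numpy, scipy, OpenCV 4.12 (cv2) and the standard library are available. Lean on these libraries where they do the work, as an engineer would, in place of code of your own. Each camera call takes 0.05 s, during which the arm holds its last target.

## Task

The seat is stripped and three of its four wooden block feet are off: two stand on top of the bench tool chest and one on the bench. Pull the chest's top drawer wide open, sweep the two feet, without lifting them, over the front edge of the chest top so that they drop into the drawer, drop the one from the bench in as well, then push the drawer fully shut. Leave the twine spool, the hammer, the box of staples and the screwdriver where they are.

Things in the scene. Friction and masses are not known exactly. Their poses are not given: they have to be found in the camera images.
- chest: Fixed steel benchtop tool chest, 310 mm deep (x of its frame), 400 mm wide (y), 240 mm high, flat rubber-covered top. Origin: centre of its underside. Its front, with two like drawers one above the other, faces -x; the top's front edge is 160 mm from the origin, flush with the drawer fronts. Feet and spool stand in a row with centres 50 to 80 mm behind that edge.
- top_drawer (a joint): How far the upper drawer is pulled out, in m: 0 shut, 0.18 fully out. It slides along -x of the chest with about 3 N of friction, stays where it is left, and may start up to 25 mm ajar.
- top_drawer_handle (a point): Middle of the top drawer's bar handle: a round bar 10 mm thick and 220 mm long, level, along y of the chest, its axis 38 mm in front of the drawer front (33 mm clear gap) and 25 mm below the chest's top, on a post 10 mm from each end. Moves with the drawer.
- top_drawer_in (a point): Centre of the top drawer's inner floor, 130 mm above the bench; x and y as the chest's. Inside it is 270 mm front to back (x), 360 mm wide (y); front wall 92 mm above the floor, sides 67 mm; 95 mm from floor to the underside of the chest's top. Fully out, it is open from above for 170 mm in front of the chest's front edge. Moves with the drawer.
- foot_a_center (a point): Centre of a plain wooden block foot, 27.5 mm above what it stands on: 55 mm high, 84 mm long (x) and 50 mm wide (y) at its flat mounting face, now underneath; ends taper to 56 mm at the top, long sides parallel; black glide 28 mm across, 4 mm thick on top. 0.13 kg. On the chest's top, in a row with the other one and the spool, about 105 mm apart, length along the front edge within 0.2 rad. 
- foot_b_center (a point): Centre of the second block foot on the chest's top; same as foot_a. The two feet and the spool may stand in any order.
- foot_c_center (a point): Centre of the third block foot, same as foot_a, standing on its mounting face on the bench, at any yaw, clear of the opened drawer. (The fourth is still screwed to a corner of the stripped seat lying on the bench, and stays there.)
- spool: Twine spool with plywood ends, standing on the chest's top in the row with two of the feet: 62 mm across, 66 mm high, round, origin at the centre of its underside. Stays where it is.
- hammer: Hammer, wooden handle, 250 mm long, lying along the chest's width at the back of its top, the steel head no nearer than 180 mm to the front edge; origin under its middle. Stays where it is.
- staple_box: Cardboard box of staples, 62 x 85 x 42 mm high, at the back of the chest's top; origin at the centre of its underside. Stays where it is.
- lifter: Screwdriver, 190 mm long, lying on the bench beyond the foot; origin under its middle. Stays where it is.
There are look-alikes about, which are no part of the job. Leave any orange look-alike of the part that bears foot_c_center alone. Leave any turquoise look-alike of the part that bears foot_b_center alone.

How it is judged:
On the way, in this order (a step that is already met when the one before it is completed fails the run):
1. the top drawer is pulled wide open (at least 120 mm) (value of joint top_drawer above 0.12 m), for 0.2 s.
2. all three feet lie in the top drawer (x of foot_a_center in the frame of top_drawer_in between -0.14 and 0.14 m and y of foot_a_center in the frame of top_drawer_in between -0.185 and 0.185 m and z of foot_a_center in the frame of top_drawer_in between 0.005 and 0.075 m and x of foot_b_center in the frame of top_drawer_in between -0.14 and 0.14 m and y of foot_b_center in the frame of top_drawer_in between -0.185 and 0.185 m and z of foot_b_center in the frame of top_drawer_in between 0.005 and 0.075 m and x of foot_c_center in the frame of top_drawer_in between -0.14 and 0.14 m and y of foot_c_center in the frame of top_drawer_in between -0.185 and 0.185 m and z of foot_c_center in the frame of top_drawer_in between 0.005 and 0.075 m), for 0.2 s.
At the end, for the whole second after the job is handed in: All three feet lie at rest inside the top drawer (centre within its walls and less than 75 mm above its floor) and the drawer is shut to within 8 mm (all of step 2 and value of joint top_drawer below 0.008 m and linear speed of each of foot_a, foot_b, foot_c below 0.03 m/s); the robot touches nothing.
It fails at once if a foot from the chest top is lifted (its centre more than 65 mm above the top, where it starts 27.5 mm above) (height (world z) of any of foot_a_center, foot_b_center above 0.305 m).
It fails at once if the twine spool is moved more than 30 mm from its place (distance of spool from where it was at the start of the episode above 0.03 m).
It fails at once if the hammer or the box of staples is moved more than 30 mm from its place (distance of any of hammer, staple_box from where it was at the start of the episode above 0.03 m).
It fails at once if the screwdriver is moved more than 30 mm from its place (distance of lifter from where it was at the start of the episode above 0.03 m).
It also fails if it takes over 69 s, if anything falls off the work surface, if the arm or the gripper's body presses on something with over 40 N, if the wrist force passes 120 N, or if a joint passes its speed limit or range.

## Working session

There is one attempt and no reset: what is moved stays moved. The work goes in short steps, Python scripts to look and compute and a shell command to move; the robot and the scene stay as the last step left them, time stands still between calls to the robot, and variables do not carry over. Pictures are saved under pics/ and viewed, and the job is handed in when it is done.

```bash
mkdir -p pics; ls; python3 - <<'E'
from bench import r, read_camera, finder
import cv2
s=r.sense(); print(s)
for n in ["side","top","wrist"]:
    p=read_camera(n); cv2.imwrite(f"pics/{n}0.png",p["color"])
    print(n,p["fx"],p["cx"],p["cy"],p.get("rvec"),p.get("tvec"),p.get("hand_eye"))
    for t in ["chest","top_drawer_handle","foot_a_center","spool","hammer","staple_box","lifter"]:
        print(t,[( [round(x) for x in d["uv"]],round(d["conf"],2)) for d in finder.tip_of(t,p)][:6])
E
```

```text
pics
{'time_s': 0.0, 'joint_pos': array([ 1.01368219e+00,  3.81174402e-01,  1.29823713e+00, -1.70208752e-05,
        1.46357943e+00, -2.15260679e-01]), 'qd': array([ 3.27425315e-04, -4.64054770e-04, -7.40730590e-05,  3.41408129e-04,
       -9.50840991e-04, -1.26249648e-03]), 'joint_efforts': array([ 4.94523010e-05, -4.37939787e+01, -2.24564230e+01,  7.13392021e-02,
        3.51638719e-02, -1.36317535e-04]), 'position': array([0.1842173 , 0.51794288, 0.23815733]), 'tcp_rot': array([-1.77395689,  1.56939791, -2.11580852]), 'contact_force': array([-0.07548394,  0.11968094, -0.033716  ]), 'moment': array([0.00380958, 0.02661692, 0.03605489]), 'grip_width': 0.08824634388131904}
side 399.7704366826352 286.14499091058883 201.87306977994794 [ 1.9906216  -1.68981887  0.53878475] [-0.093952    0.53625218  0.73419891] None
chest []
top_drawer_handle [([223, 130], 0.55)]
foot_a_center [([225, 132], 0.64)]
spool [([219, 173], 0.62)]
hammer [([151, 149], 0.74)]
staple_box [([105, 222], 0.91)]
lifter [([363, 206], 0.68)]
top 500.43553814349343 267.8223079970386 225.50189161670397 [ 2.1046347  -2.12130972  0.20093848] [0.00595107 0.56157688 1.48384647] None
chest [([264, 222], 0.53)]
top_drawer_handle [([262, 224], 0.87)]
foot_a_center [([214, 181], 0.76)]
spool [([217, 220], 0.96), ([363, 242], 0.32)]
hammer [([153, 206], 0.79)]
staple_box [([142, 278], 0.89), ([215, 221], 0.18)]
lifter [([329, 195], 0.86)]
wrist 370.6213647485951 284.9335328091299 213.55993155684735 None None [[-1.30540512e-04 -3.12799056e-01  9.49819316e-01 -1.46486312e-01]
 [ 9.99999475e-01  9.24585215e-04  4.41925974e-04 -6.67444226e-04]
 [-1.01642292e-03  9.49818875e-01  3.12798771e-01 -8.16069217e-02]
 [ 0.00000000e+00  0.00000000e+00  0.00000000e+00  1.00000000e+00]]
chest []
top_drawer_handle []
foot_a_center []
spool []
hammer []
staple_box []
lifter []
```

View pics/side0.png

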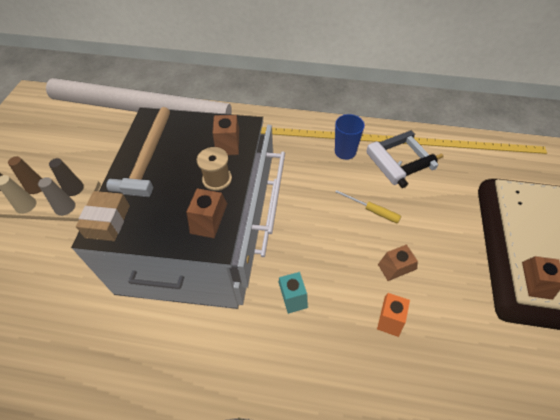

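View pics/top0.png

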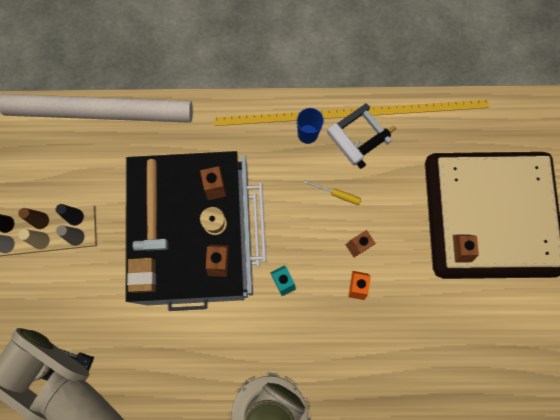

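View pics/wrist0.png

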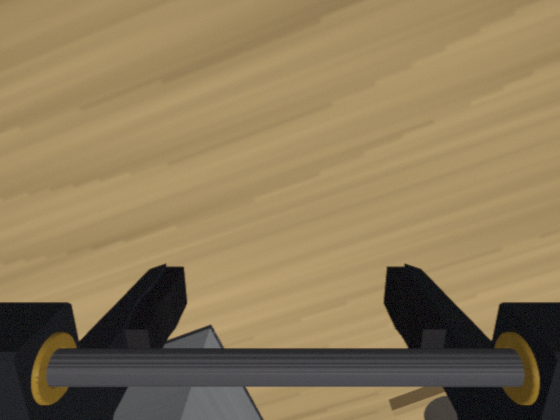

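The side view shows the chest with brown feet at (225,132) and (205,212) and the spool between them at (213,168). Foot candidates on the bench are brown at (398,262), orange at (394,314), turquoise at (293,292), and the seat-mounted one at (542,277). The bench foot to use is the brown one, (398,262) in side and (360,243) in top.

```bash
cat > h.py <<'E'
import numpy as np, cv2
from bench import r, read_camera, finder
from scipy.spatial.transform import Rotation as Ro
def pose(): 
    s=r.sense(); return np.array(s["position"]), Ro.from_euler("xyz",s["tcp_rot"]).as_matrix()
def ray(p,uv,pz=None):
    K=np.array([[p["fx"],0,p["cx"]],[0,p["fy"],p["cy"]],[0,0,1]])
    d=np.linalg.inv(K)@np.array([uv[0],uv[1],1.])
    if "rvec" in p and p["rvec"] is not None:
        R=cv2.Rodrigues(np.array(p["rvec"],float))[0]; t=np.array(p["tvec"]).ravel()
        return -R.T@t, R.T@d
    H=np.array(p["hand_eye"]); P,Rt=pz
    return P+Rt@H[:3,3], Rt@H[:3,:3]@d
def onz(p,uv,z,pz=None):
    o,d=ray(p,uv,pz); return (o+d*(z-o[2])/d[2]).round(4)
def proj(p,X,pz=None):
    X=np.atleast_2d(X).astype(float)
    K=np.array([[p["fx"],0,p["cx"]],[0,p["fy"],p["cy"]],[0,0,1]])
    if "rvec" in p and p["rvec"] is not None:
        return cv2.projectPoints(X,np.array(p["rvec"],float),np.array(p["tvec"],float),K,None)[0][:,0]
    H=np.array(p["hand_eye"]);P,Rt=pz
    c=((X-P)@Rt-H[:3,3])@H[:3,:3]; q=c@K.T; return q[:,:2]/q[:,2:]
def tri(ps,uvs,pzs=None):
    A=np.zeros((3,3));b=np.zeros(3)
    for p,uv in zip(ps,uvs):
        o,d=ray(p,uv); d/=np.linalg.norm(d);M=np.eye(3)-np.outer(d,d);A+=M;b+=M@o
    return np.linalg.solve(A,b).round(4)
E
python3 - <<'E'
from h import *
P,R=pose(); print(P,R.round(2))
s=read_camera("side");t=read_camera("top")
for n,us,ut,z in [("footA(small y?)",(225,124),(211.5,179),.295),("foot2",(207,200),(216.5,258.5),.295),("C",(402,256),(364,242),.055),("spool",(212,158),(212,219),.306),("seatfoot",(550,268),(466,246),.1)]:
    print(n,"top@z",onz(t,ut,z),"side@z",onz(s,us,z),"tri",tri([s,t],[us,ut]))
# chest top corners in top
for uv in [(126,157),(239,153),(246,297),(126,300)]: print(onz(t,uv,.24))
for uv in [(263,184),(267,262),(246,186),(251,265)]: print('h',onz(t,uv,.215))
for n in "foot_a_center spool hammer staple_box lifter top_drawer_handle".split():
    for p,k in((s,"s"),(t,"t")): print(n,k,[([round(x) for x in d["box"]],round(d["conf"],2)) for d in finder.spot_in(n,p)])
im=cv2.resize(t["color"][130:320,110:410],None,fx=2.6,fy=2.6,interpolation=cv2.INTER_CUBIC);cv2.imwrite("pics/topc.png",im)
im=cv2.resize(s["color"][80:350,60:440],None,fx=2.1,fy=2.1,interpolation=cv2.INTER_CUBIC);cv2.imwrite("pics/sidec.png",im)
E
```

```text
[0.1843239  0.51818523 0.23873657] [[-0.    0.34  0.94]
 [-0.    0.94 -0.34]
 [-1.   -0.   -0.  ]]
footA(small y?) top@z [0.6401 0.1475 0.295 ] side@z [0.6443 0.1468 0.295 ] tri [0.6391 0.1459 0.2997]
foot2 top@z [0.4286 0.1314 0.295 ] side@z [0.4378 0.1284 0.295 ] tri [0.4283 0.127  0.3071]
C top@z [ 0.5078 -0.2917  0.055 ] side@z [ 0.5147 -0.291   0.055 ] tri [ 0.5051 -0.2879  0.0717]
spool top@z [0.5297 0.1432 0.306 ] side@z [0.5334 0.1436 0.306 ] tri [0.5288 0.142  0.3112]
seatfoot top@z [ 0.4858 -0.5833  0.1   ] side@z [ 0.5114 -0.6041  0.1   ] tri [ 0.4749 -0.5621  0.1618]
[0.7228 0.3938 0.24  ]
[0.7312 0.0788 0.24  ]
[0.3335 0.0587 0.24  ]
[0.328  0.3744 0.24  ]
h [0.6482 0.0129 0.215 ]
h [0.4286 0.0031 0.215 ]
h [0.6429 0.0605 0.215 ]
h [0.4208 0.0466 0.215 ]
foot_a_center s [([258, 204, 53, 157], 0.68), ([225, 133, 29, 41], 0.67)]
foot_a_center t [([212, 184, 25, 34], 0.76)]
spool s [([214, 167, 32, 41], 0.65)]
spool t [([213, 221, 24, 27], 0.85)]
hammer s [([138, 151, 58, 92], 0.63)]
hammer t [([152, 206, 36, 94], 0.62)]
staple_box s [([178, 208, 211, 200], 0.74), ([103, 217, 57, 46], 0.59)]
staple_box t [([141, 274, 28, 33], 0.66)]
lifter s [([369, 207, 66, 32], 0.7), ([257, 206, 55, 163], 0.64)]
lifter t [([345, 198, 28, 14], 0.5), ([154, 206, 37, 93], 0.42)]
top_drawer_handle s [([258, 206, 58, 163], 0.58)]
top_drawer_handle t [([252, 229, 23, 140], 0.57)]
```

View pics/topc.png

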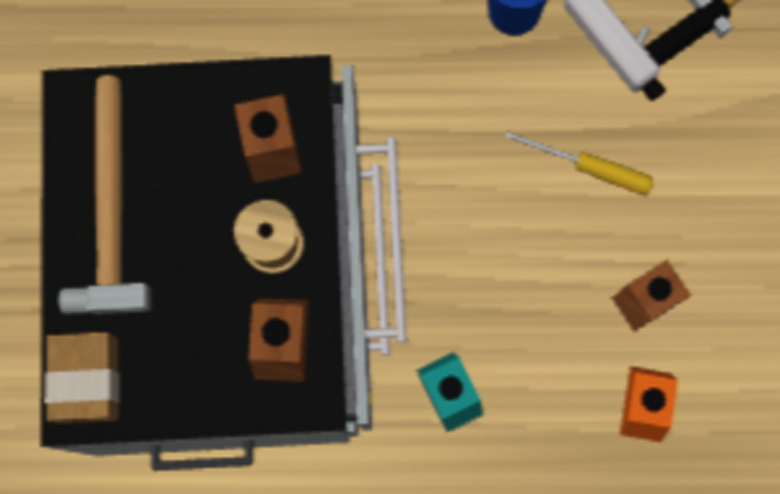

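View pics/sidec.png

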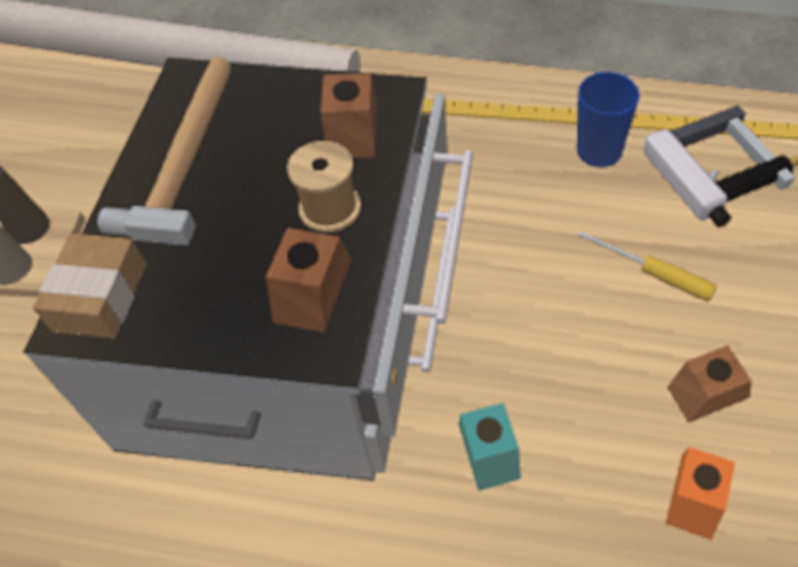

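The crop confirms it: foot C is the plain brown block at side (398,262), top (360,243). The drawer front faces world -y and is about 20 mm ajar. Its handle is the outer bar, in top from (261,184) to (265,261). I'll hook that bar from behind with the fingers shut, so first I rise and turn.

```bash
python3 -m pendant '[[[-30,0,0],[0.117,0,0]],[[-40,0,0],[0.117,0,0]],[[-40,0,0],[0.117,0,0]],[[-40,0,0],[0.117,0,0]],[[0,0,0],[0.117,0,0]],[[0,0,0],[0.117,0,0]],[[0,0,0],[0.117,0,0]],[[0,0,0],[0.117,0,0]]]' 0; python3 -m pendant '[[[0,0,0],[0.117,0,0]],[[0,0,0],[0.117,0,0]],[[0,0,0],[0,0,0]]]'
python3 - <<'E'
from h import *
P,R=pose();print(P,R.round(3),r.sense()["joint_pos"].round(2))
E
```

```text
time_s: 2.57
position: [0.1839, 0.5174, 0.3964]
tcp_rot: [-0.858, 1.57, -2.176]
contact_force: [0.4, 0.5, -0.0]
grip_width: 0.0369
time_s: 2.82
position: [0.1839, 0.5174, 0.3969]
tcp_rot: [2.706, 1.571, 1.137]
contact_force: [-0.2, 1.1, 0.3]
grip_width: 0.0167
[0.18385744 0.51738962 0.39686248] [[ 0.     1.     0.002]
 [ 0.     0.002 -1.   ]
 [-1.     0.    -0.   ]] [1.01 0.32 0.94 0.   1.88 1.01]
```

```bash
python3 -m pendant '[[[0,23.4,32.5],[0,0,0]],[[0,23.4,32.5],[0,0,0]],[[0,23.4,32.5],[0,0,0]],[[0,23.4,32.5],[0,0,0]],[[0,23.4,32.5],[0,0,0]],[[0,23.4,32.5],[0,0,0]],[[0,23.4,32.5],[0,0,0]],[[0,23.4,32.5],[0,0,0]]]' 0; python3 -m pendant '[[[0,23.4,32.5],[0,0,0]],[[0,23.4,32.5],[0,0,0]],[[0,23.4,32.5],[0,0,0]],[[0,23.4,32.5],[0,0,0]],[[0,23.4,32.5],[0,0,0]],[[0,23.4,32.5],[0,0,0]],[[0,23.4,32.5],[0,0,0]],[[0,0,0],[0,0,0]]]'
python3 - <<'E'
from h import *
P,R=pose();print(P,R.round(3),r.sense()["joint_pos"].round(2))
p=read_camera("wrist")
cv2.imwrite("pics/w1.png",p["color"])
# fit chest pose from top corners
t=read_camera("top")
cv2.imwrite("pics/top1.png",t["color"])
E
```

```text
time_s: 3.48
position: [0.3777, 0.2551, 0.3951]
tcp_rot: [-1.773, 1.57, 2.987]
contact_force: [1.2, 1.0, -0.2]
grip_width: 0.0005
time_s: 4.15
position: [0.5619, 0.021, 0.394]
tcp_rot: [-1.875, 1.57, 2.913]
contact_force: [0.5, -0.6, -1.2]
grip_width: 0.0003
[0.56189836 0.02100748 0.39395133] [[-0.001  0.997  0.075]
 [ 0.     0.075 -0.997]
 [-1.    -0.001 -0.   ]] [-0.17  0.35  0.91  0.    1.88 -0.25]
```

View pics/w1.png

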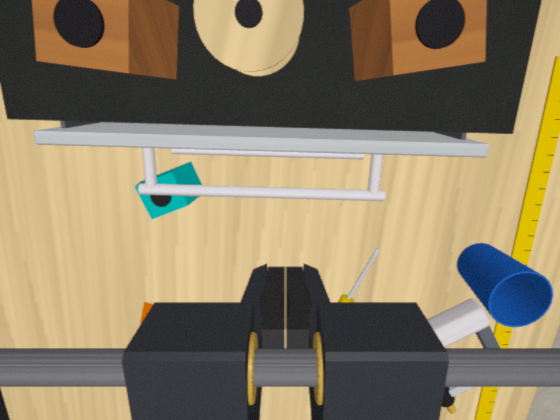

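The wrist view shows the handle bar from (142,188) to (383,196), the lower handle behind it, the chest's front edge at about row 120 to 132, and the fingers shut below.

```bash
python3 - <<'E'
from h import *
pz=pose(); p=read_camera("wrist")
for uv,z in [((142,188),.215),((383,196),.215),((262,192),.215),((5,120),.24),((513,132),.24),((37,138),.24),((486,152),.24),((260,140),.24),((79,22),.295),((440,22),.295),((249,12),.306)]: print(uv,z,onz(p,uv,z,pz))
E
```

```text
(142, 188) 0.215 [0.4301 0.0128 0.215 ]
(383, 196) 0.215 [0.6493 0.0224 0.215 ]
(262, 192) 0.215 [0.5388 0.0176 0.215 ]
(5, 120) 0.24 [0.3337 0.0672 0.24  ]
(513, 132) 0.24 [0.7372 0.0894 0.24  ]
(37, 138) 0.24 [0.3571 0.0549 0.24  ]
(486, 152) 0.24 [0.7196 0.072  0.24  ]
(260, 140) 0.24 [0.5357 0.0673 0.24  ]
(79, 22) 0.295 [0.4266 0.1355 0.295 ]
(440, 22) 0.295 [0.6424 0.1525 0.295 ]
(249, 12) 0.306 [0.529  0.1469 0.306 ]
```

```bash
python3 -m pendant '[[[0,0,0],[0.032,0,0]],[[0,-22,-15],[0,0,0]],[[33,0,0],[0,0,0]],[[33,0,0],[0,0,0]],[[33,0,0],[0,0,0]],[[33,0,0],[0,0,0]],[[0,0,0],[0,0,0]],[[0,0,0],[0,0,0]]]' 0
cat > bar.py <<'E'
from h import *
import sys
pz=pose();print(pz[0].round(4),pz[1].round(3)[:, 1]); p=read_camera("wrist");cv2.imwrite(sys.argv[1],p["color"])
for n in ["top","side"]:
    q=read_camera(n);cv2.imwrite(sys.argv[1].replace(".png",n+".png"),q["color"])
E
python3 bar.py pics/w2.png
```

```text
time_s: 4.97
position: [0.5293, 0.0521, 0.2675]
tcp_rot: [1.56, 1.555, 0.062]
contact_force: [0.5, 0.1, -0.3]
grip_width: 0.0004
[0.5293 0.0521 0.2675] [0.997 0.072 0.016]
```

View pics/w2.png

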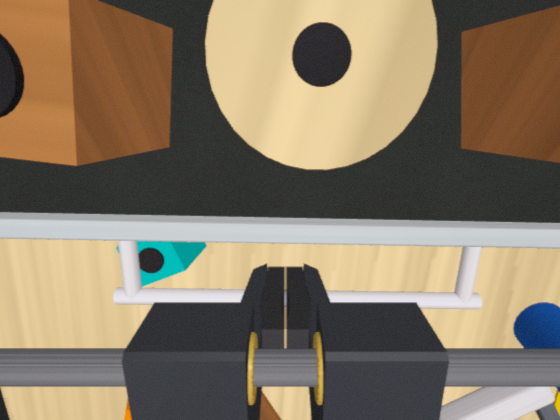

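View pics/w2side.png

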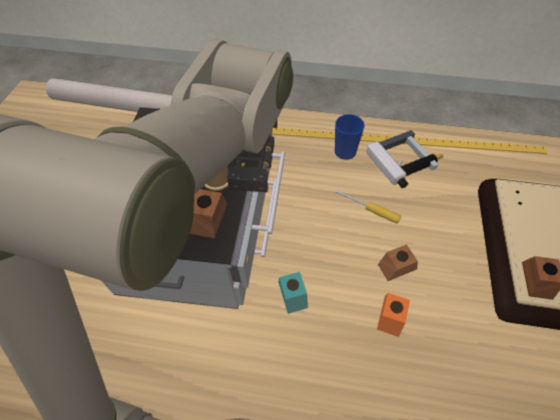

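```bash
python3 - <<'E'
from h import *
pz=pose(); p=read_camera("wrist"); print(pz[0],pz[1].round(3))
for uv,z in [((118,296),.215),((478,300),.215),((0,215),.24),((560,222),.24),((0,238),.24),((560,246),.24)]: print(uv,z,onz(p,uv,z,pz))
print(proj(p,[pz[0]],pz))
E
```

```text
[0.53045402 0.05132166 0.26847837] [[ 0.019  0.997  0.071]
 [ 0.     0.071 -0.997]
 [-1.     0.019  0.001]]
(118, 296) 0.215 [0.4327 0.0072 0.215 ]
(478, 300) 0.215 [0.654  0.0176 0.215 ]
(0, 215) 0.24 [0.3897 0.0646 0.24  ]
(560, 222) 0.24 [0.6688 0.0791 0.24  ]
(0, 238) 0.24 [0.3877 0.0524 0.24  ]
(560, 246) 0.24 [0.6729 0.0661 0.24  ]
[[286.0330713  283.35578791]]
```

```bash
python3 -c "
import cv2;im=cv2.imread('pics/top1.png');im2=cv2.imread('pics/top0.png')
cv2.imwrite('pics/t0b.png',cv2.resize(im2[145:310,195:275],None,fx=3.6,fy=3.6,interpolation=cv2.INTER_CUBIC))"
```

```text
(no output)
```

View pics/t0b.png

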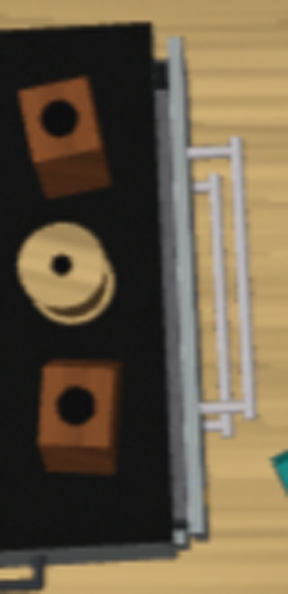

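```bash
python3 -m pendant '[[[0,9,17.5],[0.024,0,-0.019]],[[0,0,0],[0,0,0]],[[0,0,0],[0,0,0]],[[0,0,0],[0,0,0]]]' 0
python3 - <<'E'
from h import *
pz=pose(); p=read_camera("wrist"); print(pz[0],pz[1].round(3))
cv2.imwrite("pics/w3.png",p["color"])
t=read_camera("top");print(onz(t,(262.5,222.2),.215))
E
```

```text
time_s: 5.5
position: [0.5425, 0.034, 0.274]
tcp_rot: [1.302, 1.562, -0.222]
contact_force: [0.0, -0.5, -0.2]
grip_width: 0.0004
[0.54251143 0.03404546 0.27395358] [[ 0.008  0.999  0.047]
 [-0.002  0.047 -0.999]
 [-1.     0.008  0.002]]
[0.539  0.0148 0.215 ]
```

View pics/w3.png

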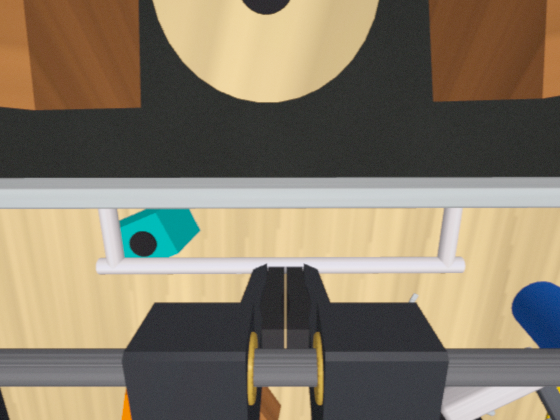

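```bash
python3 -m pendant '[[[25,0,-1],[0,0,0]],[[25,0,0],[0,0,0]],[[14,0,0],[0,0,0]],[[0,0,0],[0,0,0]],[[0,0,0],[0,0,0]],[[0,0,0],[0,0,0]]]' 0
python3 - <<'E'
from h import *
pz=pose(); p=read_camera("wrist"); print(pz[0],pz[1].round(3))
cv2.imwrite("pics/w4.png",p["color"])
E
```

```text
time_s: 6.1
position: [0.5426, 0.0368, 0.2107]
tcp_rot: [1.362, 1.557, -0.159]
contact_force: [-0.1, -0.5, 0.6]
grip_width: 0.0002
[0.54262883 0.03683292 0.21071495] [[ 0.014  0.999  0.05 ]
 [-0.002  0.05  -0.999]
 [-1.     0.014  0.003]]
```

View pics/w4.png

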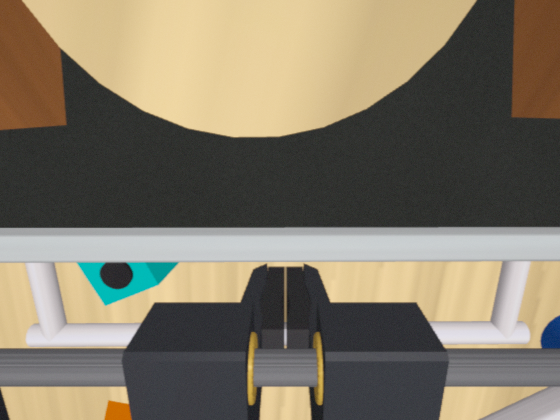

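```bash
python3 -m pendant '[[[14,0,0],[0,0,0]],[[3,0,0],[0,0,0]],[[0,0,5],[0,0,0]],[[0,0,12],[0,0,0]],[[0,0,18],[0,0,0]],[[0,0,20],[0,0,0]],[[0,0,20],[0,0,0]],[[0,0,20],[0,0,0]]]' 0
python3 -m pendant '[[[0,0,20],[0,0,0]],[[0,0,15],[0,0,0]],[[0,0,10],[0,0,0]],[[0,0,0],[0,0,0]],[[0,0,0],[0,0,0]]]' 0
python3 - <<'E'
from h import *
pz=pose(); p=read_camera("wrist"); print(pz[0],pz[1].round(3))
cv2.imwrite("pics/w5.png",p["color"])
E
```

```text
time_s: 6.82
position: [0.5484, -0.0559, 0.199]
tcp_rot: [1.852, 1.55, 0.339]
contact_force: [1.4, 4.5, -3.3]
grip_width: 0.0002
time_s: 7.23
position: [0.5509, -0.1067, 0.201]
tcp_rot: [1.931, 1.548, 0.414]
contact_force: [-0.3, -0.3, 0.5]
grip_width: 0.0003
[ 0.55088067 -0.10669362  0.2010434 ] [[ 0.021  0.998  0.054]
 [ 0.009  0.054 -0.999]
 [-1.     0.021 -0.008]]
```

View pics/w5.png

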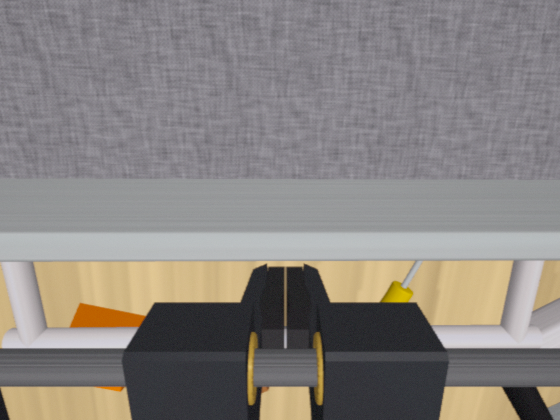

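```bash
python3 -m pendant '[[[0,0,10],[0,0,0]],[[0,0,10],[0,0,0]],[[0,0,8],[0,0,0]],[[0,0,6],[0,0,0]],[[0,0,0],[0,0,0]]]' 0
python3 bar.py pics/w6.png
```

```text
time_s: 7.7
position: [0.5519, -0.128, 0.2017]
tcp_rot: [2.608, 1.531, 1.1]
contact_force: [0.7, 0.6, 0.3]
grip_width: 0.0005
[ 0.5519 -0.128   0.2017] [0.998 0.063 0.02 ]
```

View pics/w6top.png

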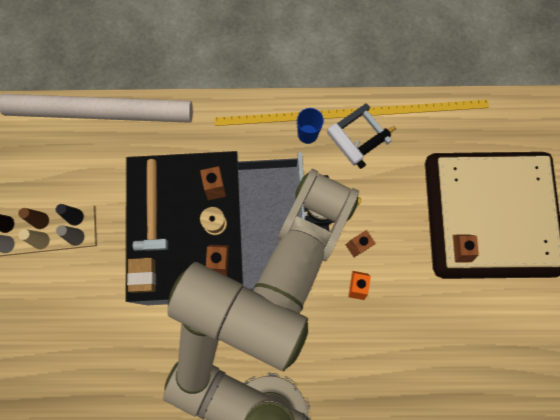

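The drawer is about 0.178 m open. The orange block, foot C and the screwdriver are undisturbed. Next I rise and go behind the far foot at (0.641,0.149).

```bash
python3 -m pendant '[[[-30,0,-3],[0,0,0]],[[-40,0,0],[0,0,0]],[[-40,0,0],[0,0,0]],[[-40,0,0],[0,0,0]],[[-40,0,0],[0,0,0]],[[0,0,0],[0.016,0,-0.02]],[[0,0,0],[0,0,0]],[[0,0,0],[0,0,0]]]' 0.5
python3 -m pendant '[[[0,10.7,-34],[0,0,0]],[[0,10.7,-34],[0,0,0]],[[0,10.7,-34],[0,0,0]],[[0,10.7,-34],[0,0,0]],[[0,10.7,-34],[0,0,0]],[[0,10.7,-34],[0,0,0]],[[0,10.7,-34],[0,0,0]],[[0,10.7,-34],[0,0,0]]]'
python3 -m pendant '[[[0,10.7,-30],[0,0,0]],[[0,0,0],[0,0,0]],[[0,0,0],[0,0,0]],[[0,0,0],[0,0,0]]]'
python3 bar.py pics/w7.png
python3 - <<'E'
from h import *
print(pose()[1].round(3))
E
```

```text
time_s: 8.52
position: [0.5477, -0.1367, 0.4014]
tcp_rot: [3.102, 1.549, 1.575]
contact_force: [0.5, -0.3, 0.5]
grip_width: 0.0443
time_s: 9.18
position: [0.6247, 0.1406, 0.3966]
tcp_rot: [-2.623, 1.547, 2.12]
contact_force: [0.1, -0.5, -0.2]
grip_width: 0.044
time_s: 9.52
position: [0.6357, 0.1787, 0.3897]
tcp_rot: [-2.347, 1.541, 2.405]
contact_force: [0.4, 0.2, 0.4]
grip_width: 0.044
[0.6357 0.1787 0.3897] [ 0.999  0.04  -0.021]
[[-0.02   0.999  0.037]
 [ 0.02   0.038 -0.999]
 [-1.    -0.019 -0.021]]
```

View pics/w7.png

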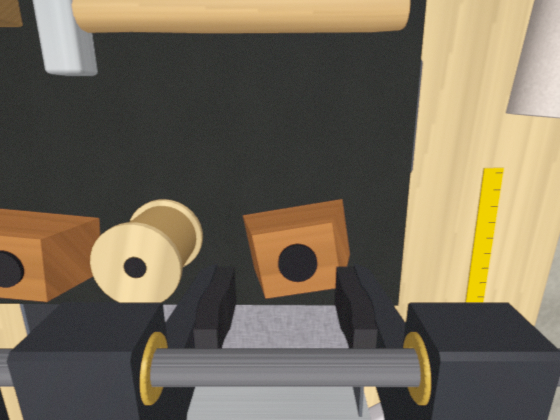

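View pics/w7top.png

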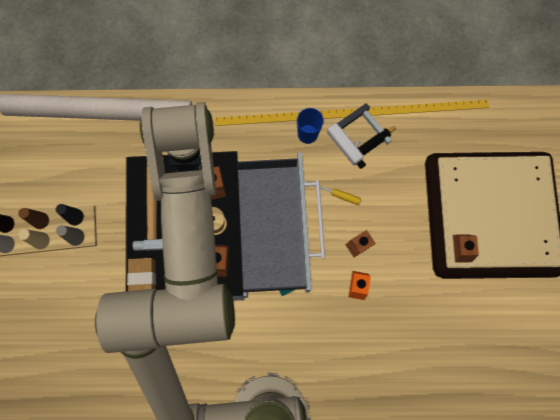

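```bash
python3 - <<'E'
from h import *
pz=pose(); p=read_camera("wrist")
for uv,z in [((297,262),.299),((243,214),.24),((342,200),.24),((135,267),.306),((75,75),.265),((10,269),.299),((97,218),.24)]: print(uv,onz(p,uv,z,pz))
E
```

```text
(297, 262) [0.6431 0.1464 0.299 ]
(243, 214) [0.5975 0.1617 0.24  ]
(342, 200) [0.6799 0.1775 0.24  ]
(135, 267) [0.5309 0.1405 0.306 ]
(75, 75) [0.4821 0.2663 0.265 ]
(10, 269) [0.437  0.1312 0.299 ]
(97, 218) [0.4725 0.1526 0.24  ]
```

```bash
python3 -m pendant '[[[0,5,-29],[0,-0.02,0.02]],[[0,0,0],[0,0,0]],[[0,0,0],[0,0,0]]]'
python3 - <<'E'
from h import *
print(pose()[0],pose()[1].round(3))
E
```

```text
time_s: 9.97
position: [0.6398, 0.2038, 0.3931]
tcp_rot: [1.498, 1.567, -0.041]
contact_force: [1.3, -0.4, 0.9]
grip_width: 0.0439
[0.63984153 0.20376246 0.39306543] [[ 0.004  0.999  0.032]
 [-0.     0.032 -0.999]
 [-1.     0.004  0.   ]]
```

```bash
python3 -m pendant '[[[35,0,-2],[0,0,0]],[[35,0,0],[0,0,0]],[[35,0,0],[0,0,0]],[[20,0,0],[0,0,0]],[[5,0,0],[0,0,0]],[[0,0,0],[0,0,0]],[[0,0,0],[0,0,0]]]'
python3 bar.py pics/w8.png
```

```text
time_s: 10.55
position: [0.6408, 0.1997, 0.2632]
tcp_rot: [1.67, 1.558, 0.125]
contact_force: [0.5, 0.6, 0.6]
grip_width: 0.0446
[0.6408 0.1997 0.2632] [1.    0.026 0.013]
```

View pics/w8.png

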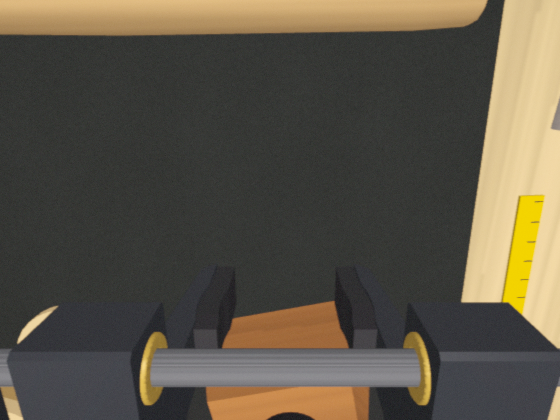

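```bash
python3 -m pendant '[[[6,0,0],[0,0,-0.01]],[[0,0,8],[0,0,0]],[[0,0,10],[0,0,0]],[[0,0,10],[0,0,0]],[[0,0,10],[0,0,0]],[[0,0,10],[0,0,0]],[[0,0,0],[0,0,0]]]'
python3 bar.py pics/w9.png
```

```text
time_s: 11.28
position: [0.6434, 0.1471, 0.2607]
tcp_rot: [1.802, 1.561, 0.257]
contact_force: [-0.4, 0.2, 0.0]
grip_width: 0.0443
[0.6434 0.1471 0.2607] [1.    0.027 0.01 ]
```

View pics/w9.png

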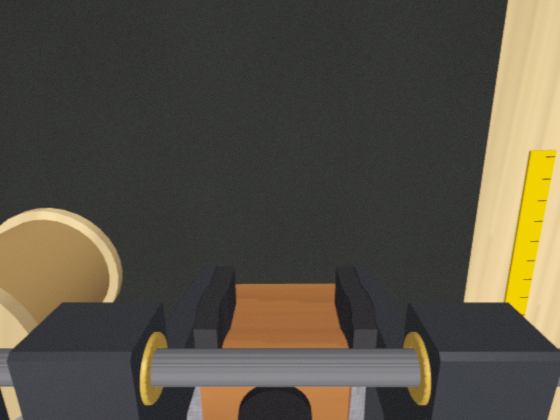

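View pics/w9side.png

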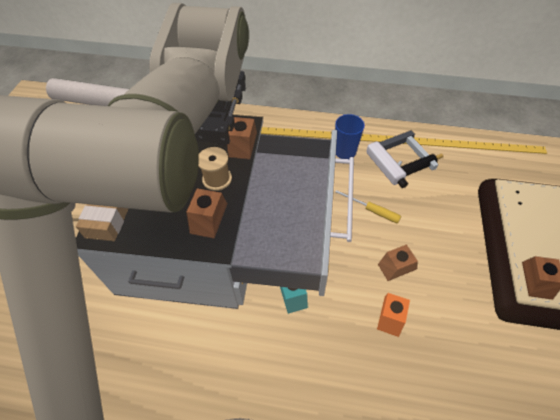

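The foot has squared up against the fingers and is moving toward the edge, and nothing else has been disturbed. I keep sweeping.

```bash
python3 -m pendant '[[[2,0,10],[0,0,0]],[[0,0,12],[0,0,0]],[[0,0,12],[0,0,0]],[[0,0,12],[0,0,0]],[[0,0,12],[0,0,0]],[[0,0,12],[0,0,0]],[[0,0,12],[0,0,0]],[[0,0,0],[0,0,0]]]'
python3 bar.py pics/w10.png
```

```text
time_s: 12.1
position: [0.6457, 0.0591, 0.2582]
tcp_rot: [1.826, 1.56, 0.285]
contact_force: [0.4, 0.7, 0.5]
grip_width: 0.0442
[0.6457 0.0591 0.2582] [1.    0.029 0.01 ]
```

View pics/w10.png

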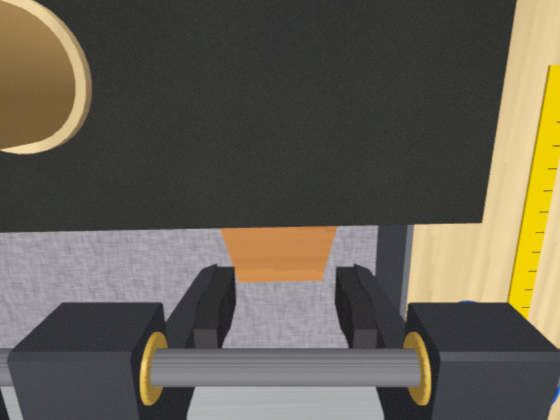

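View pics/w10side.png

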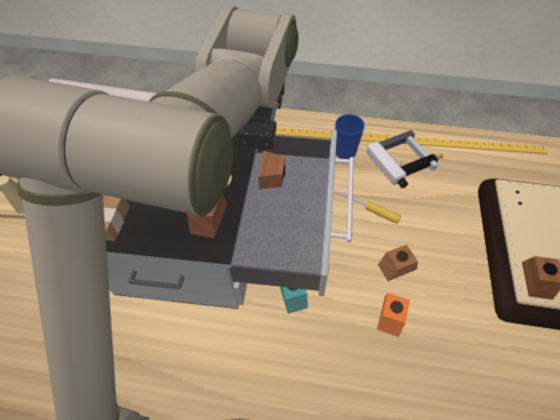

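The first foot dropped and lies in the drawer just in front of the edge. Now the second chest-top foot, near (0.43,0.132).

```bash
python3 -m pendant '[[[-25,0,0],[0,0,0]],[[-40,0,0],[0,0,0]],[[-40,0,0],[0,0,0]],[[-20,0,0],[0,0,-0.01]],[[0,0,0],[0,0,0]],[[0,0,0],[0,0,0]]]'
python3 -m pendant '[[[0,-28,-20],[0,0,0]],[[0,-28,-20],[0,0,0]],[[0,-28,-20],[0,0,0]],[[0,-28,-20],[0,0,0]],[[0,-28,-20],[0,0,0]],[[0,-28,-20],[0,0,0]],[[0,0,0],[0,0,0]],[[0,0,0],[0,0,0]]]'
python3 bar.py pics/w11.png
python3 - <<'E'
from h import *
print(pose()[1].round(3))
E
```

```text
time_s: 12.75
position: [0.643, 0.0657, 0.3866]
tcp_rot: [-2.373, 1.564, 2.377]
contact_force: [-0.2, 0.3, -1.0]
grip_width: 0.0438
time_s: 13.42
position: [0.4599, 0.1855, 0.3739]
tcp_rot: [-1.8, 1.545, 2.953]
contact_force: [0.3, 1.2, -0.9]
grip_width: 0.0442
[0.4599 0.1855 0.3739] [ 0.999  0.04  -0.025]
[[-0.024  0.999  0.038]
 [ 0.005  0.038 -0.999]
 [-1.    -0.024 -0.006]]
```

View pics/w11.png

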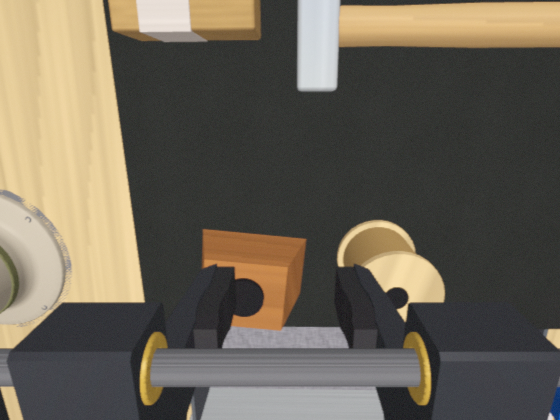

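View pics/w11side.png

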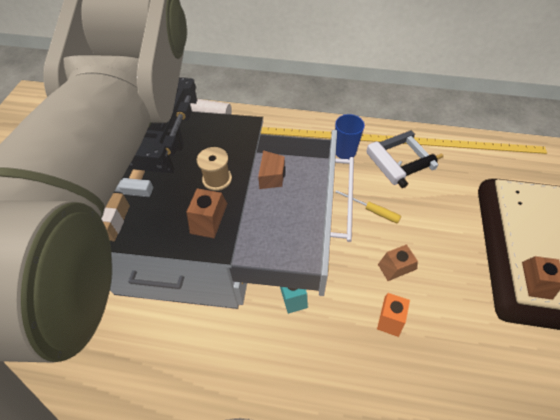

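```bash
python3 - <<'E'
from h import *
pz=pose(); p=read_camera("wrist");print(pz[0])
for uv,z in [((244,298),.299),((203,230),.24),((306,239),.24),((318,90),.265),((397,298),.306),((376,221),.24)]: print(uv,onz(p,uv,z,pz))
E
```

```text
[0.46169913 0.18445537 0.37410306]
(244, 298) [0.4337 0.131  0.299 ]
(203, 230) [0.3926 0.1565 0.24  ]
(306, 239) [0.4765 0.1527 0.24  ]
(318, 90) [0.4771 0.2676 0.265 ]
(397, 298) [0.5346 0.1405 0.306 ]
(376, 221) [0.5313 0.1708 0.24  ]
```

```bash
python3 -m pendant '[[[0,-33,-9],[0,0,0.02]],[[0,0,0],[0,0,0]],[[0,0,0],[0,0,0]],[[30,0,0],[0,0,0]],[[35,0,0],[0,0,0]],[[30,0,0],[0,0,0]],[[0,0,0],[0,0,0]],[[0,0,0],[0,0,0]]]'
python3 bar.py pics/w12.png
```

```text
time_s: 14.28
position: [0.4347, 0.1889, 0.2746]
tcp_rot: [-2.374, 1.564, 2.367]
contact_force: [-1.4, 0.2, 0.4]
grip_width: 0.044
[0.4347 0.1889 0.2746] [ 1.     0.029 -0.005]
```

View pics/w12.png

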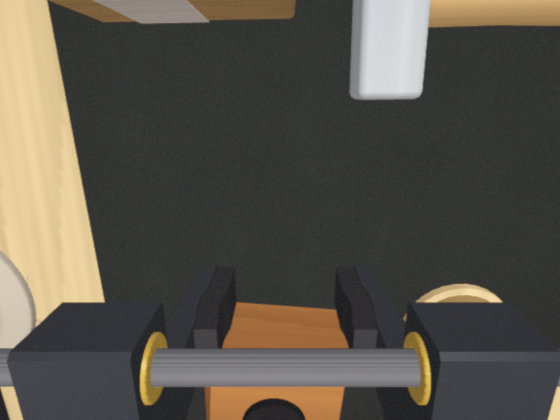

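```bash
python3 -m pendant '[[[15,-3,0],[0,0,0]],[[1,-1,6],[0,0,0]],[[0,0,10],[0,0,0]],[[0,0,10],[0,0,0]],[[0,0,10],[0,0,0]],[[0,0,10],[0,0,0]],[[0,0,0],[0,0,0]]]'
python3 bar.py pics/w13.png
```

```text
time_s: 15.02
position: [0.4359, 0.1385, 0.2676]
tcp_rot: [2.065, 1.556, 0.523]
contact_force: [0.1, 0.4, -0.9]
grip_width: 0.0438
[0.4359 0.1385 0.2676] [0.999 0.029 0.013]
```

View pics/w13.png

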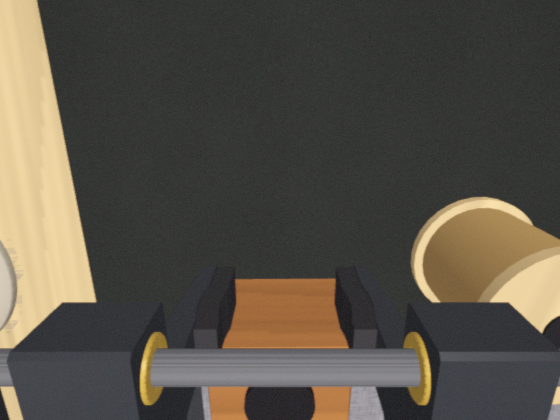

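```bash
python3 -m pendant '[[[4,0,10],[0,0,0]],[[3,0,12],[0,0,0]],[[2,0,12],[0,0,0]],[[0,0,12],[0,0,0]],[[0,0,12],[0,0,0]],[[0,0,12],[0,0,0]],[[0,0,14],[0,0,0]],[[0,0,0],[0,0,0]]]'
python3 bar.py pics/w14.png
```

```text
time_s: 15.83
position: [0.4384, 0.0525, 0.2559]
tcp_rot: [2.182, 1.555, 0.649]
contact_force: [-0.3, -0.2, -0.5]
grip_width: 0.0442
[0.4384 0.0525 0.2559] [0.999 0.037 0.013]
```

View pics/w14.png

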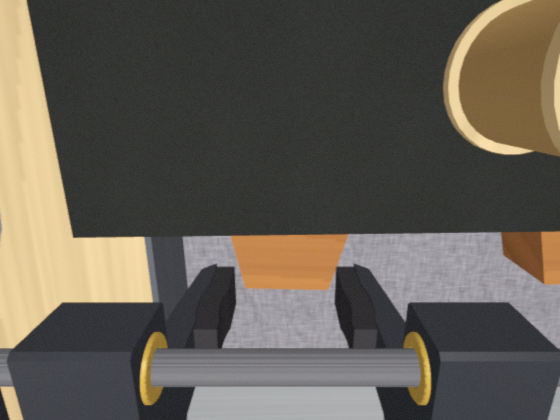

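View pics/w14side.png

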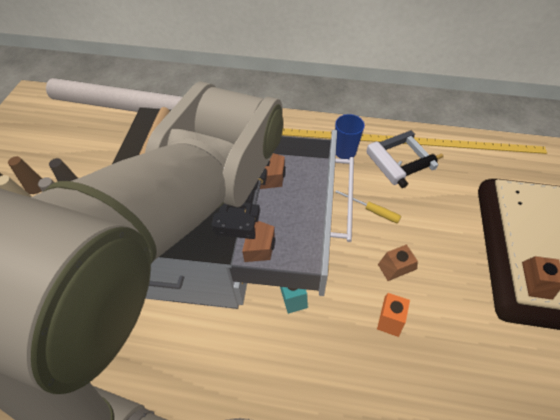

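Both chest-top feet are in the drawer and the spool hasn't moved. Now for the brown bench foot C.

```bash
python3 -m pendant '[[[-25,0,0],[0,0,0]],[[-40,0,0],[0,0,0]],[[-40,0,0],[0,0,0]],[[-20,0,0],[0,0,-0.01]],[[0,0,0],[0,0,0]],[[0,0,0],[0,0,0]]]' 1
python3 -m pendant '[[[0,7,36],[0,0,0]],[[0,7,36],[0,0,0]],[[0,7,36],[0,0,0]],[[0,7,36],[0,0,0]],[[0,7,36],[0,0,0]],[[0,7,36],[0,0,0]],[[0,7,36],[0,0,0]],[[0,0,0],[0,0,0]]]'
python3 -m pendant '[[[30,0,0],[0,0,0]],[[30,0,0],[0,0,0]],[[0,0,0],[0,0,0]],[[0,0,0],[0,0,0]]]'
python3 bar.py pics/w15.png
python3 - <<'E'
from h import *
print(pose()[1].round(3))
E
```

```text
time_s: 16.48
position: [0.4351, 0.0572, 0.3851]
tcp_rot: [-2.993, 1.56, 1.764]
contact_force: [-0.7, -0.8, -1.0]
grip_width: 0.082
time_s: 17.15
position: [0.4974, -0.1967, 0.3695]
tcp_rot: [-2.575, 1.546, 2.196]
contact_force: [1.3, 0.1, -0.4]
grip_width: 0.0878
time_s: 17.48
position: [0.496, -0.1953, 0.3022]
tcp_rot: [-2.507, 1.538, 2.262]
contact_force: [0.4, 0.6, 0.3]
grip_width: 0.0877
[ 0.496  -0.1953  0.3022] [ 0.998  0.057 -0.019]
[[-0.018  0.998  0.056]
 [ 0.023  0.057 -0.998]
 [-1.    -0.016 -0.024]]
```

View pics/w15.png

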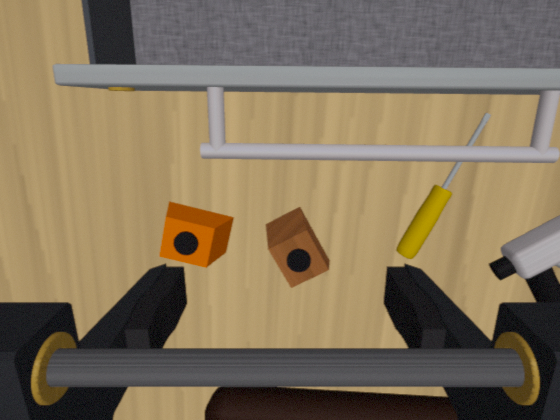

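View pics/w15top.png

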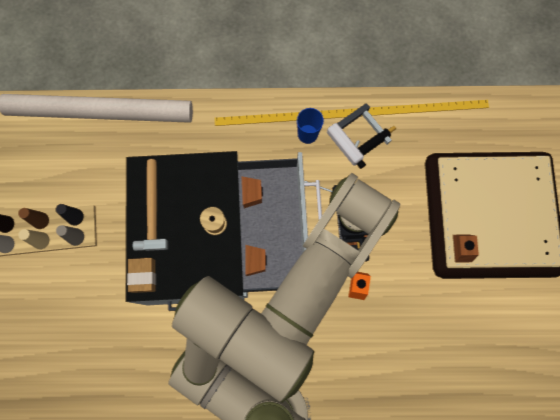

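```bash
python3 - <<'E'
from h import *
pz=pose(); p=read_camera("wrist")
L=[onz(p,uv,z,pz) for uv,z in [((269,248),.055),((313,229),.055),((329,264),.055),((291,287),.055),((266,223),0),((299,207),0),((329,270),0),((299,260),.057)]]
for l in L: print(l)
print([np.linalg.norm(L[i]-L[(i+1)%4]).round(4) for i in range(4)],np.linalg.norm(L[4]-L[5]))
a=L[1]-L[0];print(np.degrees(np.arctan2(a[1],a[0])));a=L[3]-L[0];print(np.degrees(np.arctan2(a[1],a[0])))
im=cv2.resize(p["color"][180:310,140:360],None,fx=3.6,fy=3.6,interpolation=cv2.INTER_CUBIC);cv2.imwrite("pics/w15c.png",im)
E
```

```text
[ 0.4789 -0.2813  0.055 ]
[ 0.5276 -0.255   0.055 ]
[ 0.5497 -0.2969  0.055 ]
[ 0.5073 -0.3295  0.055 ]
[ 0.4714 -0.2696  0.    ]
[ 0.5123 -0.2456  0.    ]
[ 0.5582 -0.3302  0.    ]
[ 0.5143 -0.2932  0.057 ]
[np.float64(0.0553), np.float64(0.0474), np.float64(0.0535), np.float64(0.0559)] 0.047421619542145535
28.3708680407427
-59.49291383024215
```

View pics/w15c.png

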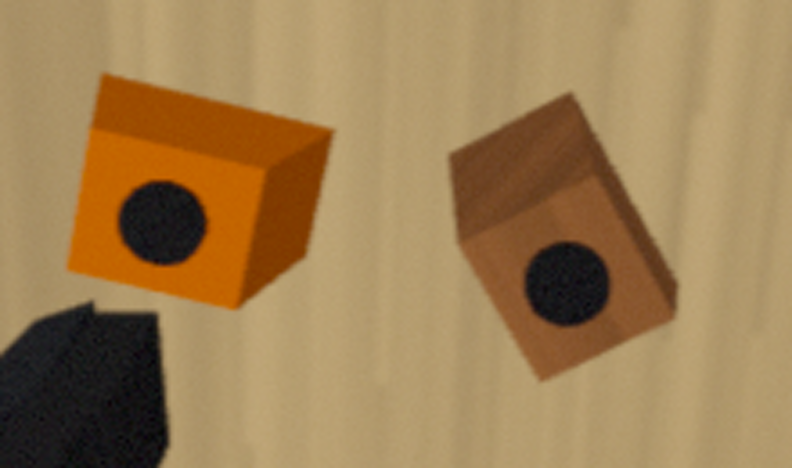

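Candidates again: brown C at wrist (299,260), orange at (186,243), seat foot out of view. I choose the brown one. Its width axis heads about 30°, its centre is near (0.512,-0.293), and I turn the jaws to match.

```bash
python3 -m pendant '[[[0,0,0],[0,-0.023,0.018]],[[0,0,0],[0,0,0]],[[0,0,0],[-0.115,0,0]],[[0,0,0],[-0.115,0,0]],[[0,0,0],[-0.115,0,0]],[[0,0,0],[-0.113,0,0]],[[0,0,0],[0,0,0]],[[0,0,0],[0,0,0]]]' 0.86
python3 - <<'E'
from h import *
P,R=pose();print(P,R.round(3),np.arctan2(R[1,1],R[0,1]))
for z in (.15,.02): print((R.T@(np.array([.512,-.293,z])-P)*1000).round(1))
E
```

```text
time_s: 18.35
position: [0.4985, -0.1955, 0.313]
tcp_rot: [0.619, 1.556, -0.418]
contact_force: [1.2, -0.7, -0.4]
grip_width: 0.0756
[ 0.49852883 -0.19545753  0.31297732] [[ 0.013  0.861  0.509]
 [-0.006  0.509 -0.861]
 [-1.     0.009  0.012]] 0.5342265085400159
[163.7 -39.5  88.9]
[293.7 -40.6  87.3]
```

```bash
python3 -m pendant '[[[0,-13,30],[0,0,-0.013]],[[0,-13,30],[0,0,0]],[[0,-13,29],[0,0,0]],[[0,0,0],[0.015,0,0]],[[35,0,0],[0,0,0]],[[35,0,0],[0,0,0]],[[35,0,0],[0,0,0]],[[0,0,0],[0,0,0]]]' 0.86
python3 -m pendant '[[[20,0,0],[0,0,0]],[[0,0,0],[0,0,0]],[[0,0,0],[0,0,0]]]'
python3 bar.py pics/w16.png
python3 - <<'E'
from h import *
P,R=pose();print(P,R.round(3),np.arctan2(R[1,1],R[0,1]))
for z in (.02,): print((R.T@(np.array([.512,-.293,z])-P)*1000).round(1))
E
```

```text
time_s: 19.02
position: [0.5123, -0.2974, 0.2112]
tcp_rot: [0.024, 1.55, -1.056]
contact_force: [-0.4, -0.2, -0.6]
grip_width: 0.0758
time_s: 19.27
position: [0.5135, -0.2975, 0.1948]
tcp_rot: [0.075, 1.548, -1.011]
contact_force: [-0.7, -0.7, 1.3]
grip_width: 0.0759
[ 0.5135 -0.2975  0.1948] [0.885 0.465 0.002]
[ 0.51341778 -0.29757195  0.1946395 ] [[ 0.013  0.885  0.466]
 [-0.02   0.466 -0.884]
 [-1.     0.002  0.024]] 0.4851840394236451
[174.5   0.6  -8.8]
```

View pics/w16.png

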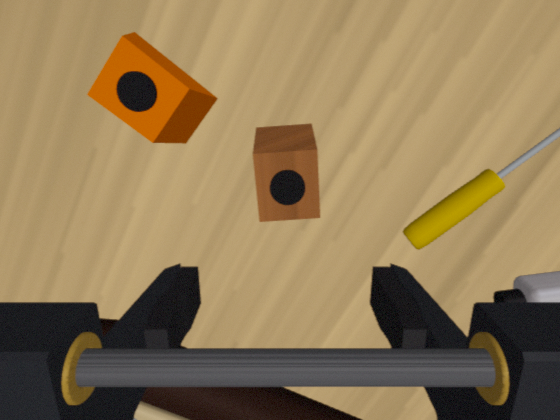

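```bash
python3 - <<'E'
from h import *
pz=pose(); p=read_camera("wrist");P,R=pz
for uv,z in [((287,187),.059),((253,153),.055),((316,150),.055),((320,217),.055),((260,221),.055),((256,128),0),((312,124),0),((186,143),0),((216,98),0)]: print(uv,onz(p,uv,z,pz), (R.T@(onz(p,uv,z,pz)-P)*1000).round(1))
E
```

```text
(287, 187) [ 0.5114 -0.2908  0.059 ] [135.4   1.1 -10.1]
(253, 153) [ 0.4761 -0.28    0.055 ] [138.8 -25.1 -36.2]
(316, 150) [ 0.5178 -0.2554  0.055 ] [138.8  23.3 -38.5]
(320, 217) [ 0.5476 -0.3015  0.055 ] [140.1  28.1  16.1]
(260, 221) [ 0.5059 -0.3275  0.055 ] [140.1 -20.9  19.7]
(256, 128) [ 0.4692 -0.2695  0.    ] [193.5 -26.4 -50. ]
(312, 124) [ 0.5119 -0.243   0.    ] [193.5  23.7 -53.6]
(186, 143) [ 0.4188 -0.3112  0.    ] [193.7 -90.4 -36.6]
(216, 98) [ 0.4268 -0.2628  0.    ] [192.8 -60.8 -75.7]
```

```bash
python3 -m pendant '[[[0,1,-7],[-0.055,0.024,0]],[[0,0,0],[0,0,0]],[[0,0,0],[0,0,0]],[[35,0,0],[0,0,0]],[[35,0,0],[0,0,0]],[[30,0,0],[0,0,0]],[[0,0,0],[0,0,0]],[[0,0,0],[0,0,0]]]' 0.86
python3 bar.py pics/w17.png
python3 - <<'E'
from h import *
P,R=pose();print(P,R.round(3),np.arctan2(R[1,1],R[0,1]))
for z in (.02,): print((R.T@(np.array([.511,-.291,z])-P)*1000).round(1))
E
```

```text
time_s: 20.13
position: [0.5148, -0.2943, 0.0998]
tcp_rot: [0.339, 1.553, -0.699]
contact_force: [-0.5, 0.0, 0.7]
grip_width: 0.0758
[ 0.5148 -0.2943  0.0998] [0.861 0.508 0.006]
[ 0.51517366 -0.29462053  0.10097611] [[ 0.016  0.861  0.509]
 [-0.013  0.509 -0.861]
 [-1.     0.007  0.02 ]] 0.5338011506400251
[80.8 -2.3 -6.8]
```

View pics/w17.png

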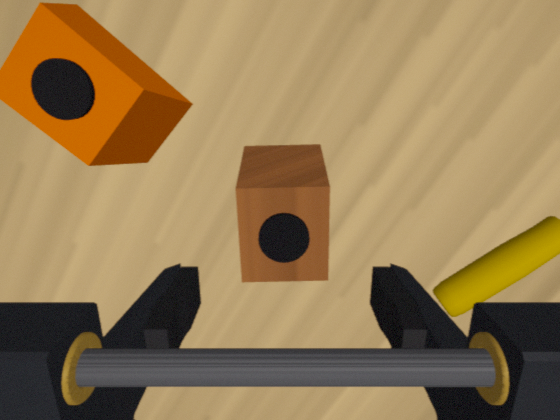

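```bash
python3 -m pendant '[[[0,-1,-6],[0,0.015,0]],[[0,0,0],[0,0,0]],[[30,0,0],[0,0,0]],[[28,0,0],[0,0,0]],[[12,0,0],[0,0,0]],[[0,0,0],[0,0,0]],[[0,0,0],[0,0,0]]]' 0.86
python3 bar.py pics/w18.png
```

```text
time_s: 20.87
position: [0.5154, -0.2926, 0.0384]
tcp_rot: [0.569, 1.547, -0.469]
contact_force: [-0.7, -0.5, 0.2]
grip_width: 0.0753
[ 0.5154 -0.2926  0.0384] [0.861 0.508 0.013]
```

View pics/w18.png

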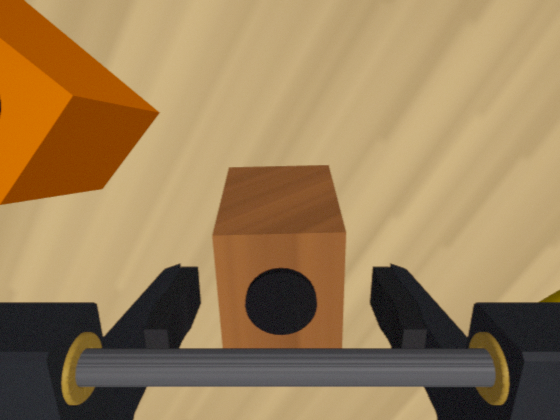

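```bash
python3 -m pendant '[[[17,0,-2],[0,0,0]],[[1,-1,0],[0,0,0]],[[0,0,0],[0,0,0]],[[0,0,0],[0,0,0]]]' 0.86
python3 -m pendant '[[[0,0,0],[0,0,0]],[[0,0,0],[0,0,0]],[[0,0,0],[0,0,0]],[[0,0,0],[0,0,0]],[[0,0,0],[0,0,0]],[[0,0,0],[0,0,0]]]' 0.3 25
python3 bar.py pics/w19.png
```

```text
time_s: 21.35
position: [0.5157, -0.2932, 0.0252]
tcp_rot: [0.501, 1.539, -0.536]
contact_force: [0.6, 0.5, 0.4]
grip_width: 0.0758
time_s: 21.85
position: [0.5164, -0.294, 0.0279]
tcp_rot: [0.479, 1.535, -0.558]
contact_force: [-0.1, -0.0, -1.1]
grip_width: 0.0502
[ 0.5164 -0.294   0.0279] [0.861 0.509 0.016]
```

View pics/w19.png

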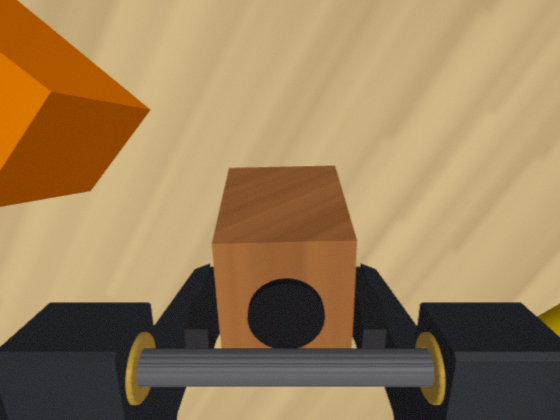

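```bash
python3 -m pendant '[[[-15,0,0],[0,0,0]],[[-35,0,0],[0,0,0]],[[-40,0,0],[0,0,0]],[[-40,0,0],[0,0,0]],[[-40,0,0],[0,0,0]],[[-40,0,0],[0,0,0]],[[-40,0,0],[0,0,0]],[[-10,0,0],[0,0,0]]]'
python3 -m pendant '[[[0,0,0],[0.12,0,-0.02]],[[0,0,0],[0.12,0,0]],[[0,0,0],[0.12,0,0]],[[0,0,0],[0.12,0,0]],[[0,0,0],[0,0,0]],[[0,0,0],[0,0,0]]]'
python3 bar.py pics/w20.png
python3 - <<'E'
from h import *
P,R=pose();print(P,R.round(3),np.arctan2(R[1,1],R[0,1]))
print((R.T@(np.array([.537,-.017,P[2]])-P)*1000).round(1))
E
```

```text
time_s: 22.67
position: [0.5068, -0.2877, 0.2944]
tcp_rot: [0.587, 1.549, -0.45]
contact_force: [0.0, 0.2, -1.9]
grip_width: 0.0499
time_s: 23.17
position: [0.5069, -0.2876, 0.2998]
tcp_rot: [0.273, 1.545, -1.262]
contact_force: [0.1, -0.1, -1.5]
grip_width: 0.0505
[ 0.5069 -0.2876  0.2998] [0.999 0.036 0.007]
[ 0.50695245 -0.2876365   0.29979139] [[ 0.008  0.999  0.035]
 [-0.025  0.035 -0.999]
 [-1.     0.007  0.025]] 0.035491706549164975
[  -6.5   39.6 -269.3]
```

View pics/w20.png

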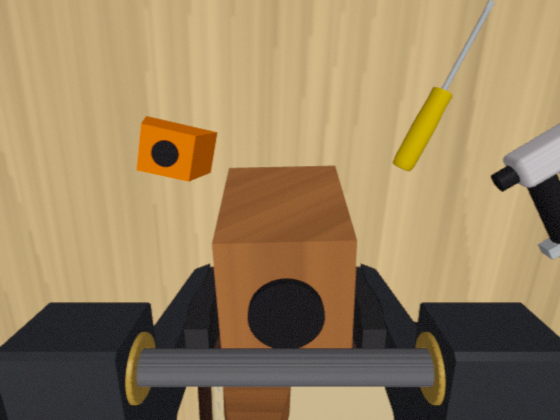

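View pics/w20side.png

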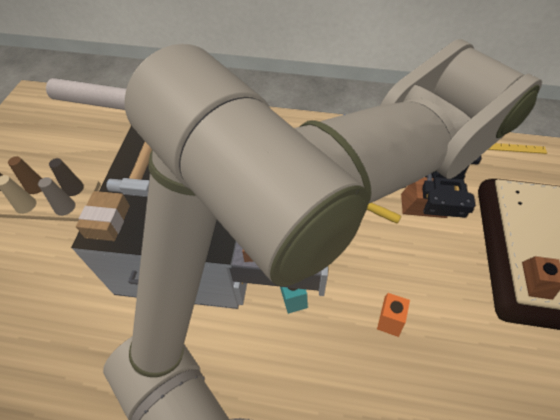

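```bash
python3 -m pendant '[[[0,5,-30],[0,0.02,0]],[[0,5,-34],[0,0,0]],[[0,5,-34],[0,0,0]],[[0,5,-34],[0,0,0]],[[0,5,-34],[0,0,0]],[[0,5,-34],[0,0,0]],[[0,5,-34],[0,0,0]],[[0,5,-30],[0,0,0]]]'
python3 -m pendant '[[[0,0,0],[0,0,0]],[[0,0,0],[0,0,0]]]'
python3 bar.py pics/w21.png
python3 - <<'E'
from h import *
P,R=pose();print(P,R.round(3),np.arctan2(R[1,1],R[0,1]))
print((R.T@(np.array([.537,-.017,P[2]])-P)*1000).round(1))
E
```

```text
time_s: 23.98
position: [0.5361, -0.0177, 0.2959]
tcp_rot: [0.837, 1.565, -0.692]
contact_force: [0.8, -0.4, -1.3]
grip_width: 0.0501
time_s: 24.15
position: [0.536, -0.012, 0.296]
tcp_rot: [1.022, 1.565, -0.496]
contact_force: [0.7, -0.9, -1.2]
grip_width: 0.0502
[ 0.536 -0.012  0.296] [0.999 0.053 0.005]
[ 0.53604242 -0.01382639  0.29598004] [[ 0.005  0.999  0.049]
 [-0.003  0.049 -0.999]
 [-1.     0.005  0.003]] 0.04892413953560581
[0.  0.8 3.2]
```

View pics/w21.png

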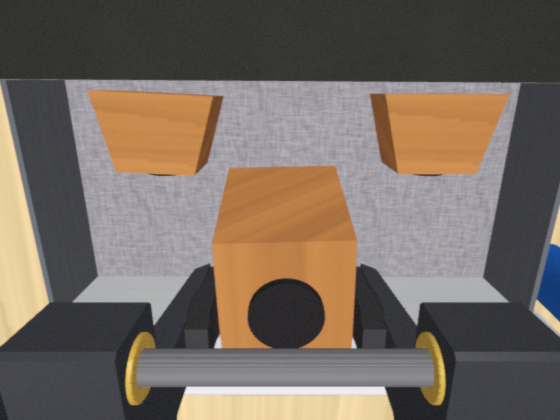

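View pics/w21side.png

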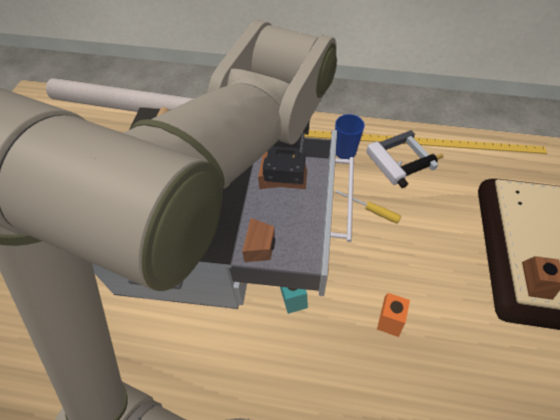

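Feet A and B lie flat on their sides in the drawer, at wrist (160,130) and (437,130). Foot C hangs over the free space between them, so I lower it and release.

```bash
python3 -m pendant '[[[30,0,3],[0,0,0]],[[30,0,0],[0,0,0]],[[30,0,0],[0,0,0]],[[25,0,0],[0,0,0]],[[0,0,0],[0,0,0]],[[0,0,0],[0,0,0]]]'
python3 bar.py pics/w22.png
```

```text
time_s: 24.8
position: [0.538, -0.0252, 0.1788]
tcp_rot: [1.05, 1.56, -0.479]
contact_force: [0.9, 0.7, -1.0]
grip_width: 0.0499
[ 0.538  -0.0252  0.1788] [0.999 0.042 0.01 ]
```

View pics/w22.png

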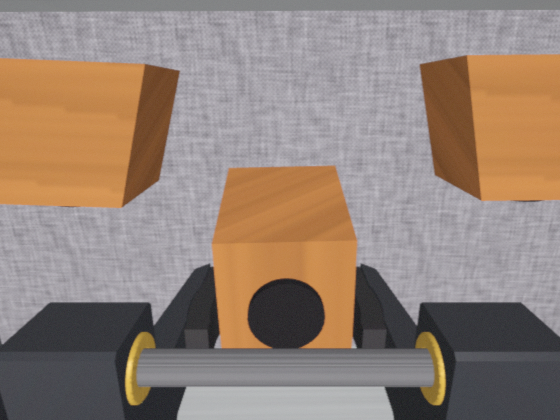

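```bash
python3 -m pendant '[[[9,0,-3],[0,0,0]],[[0,0,0],[0,0,0]],[[0,0,0],[0,0,0]]]'; python3 -m pendant '[[[0,0,0],[0,0,0]],[[0,0,0],[0,0,0]],[[0,0,0],[0,0,0]],[[0,0,0],[0,0,0]]]' 0.8
python3 -m pendant '[[[-20,0,0],[0,0,0]],[[-30,0,0],[0,0,0]],[[-40,0,0],[0,0,0]],[[-40,0,0],[0,0,0]],[[-40,0,0],[0,0,0]],[[-20,0,0],[0,0,0]],[[0,0,0],[0,0,0]],[[0,0,0],[0,0,0]]]'
python3 bar.py pics/w23.png
```

```text
time_s: 25.2
position: [0.5401, -0.022, 0.1737]
tcp_rot: [1.16, 1.55, -0.368]
contact_force: [1.0, 0.8, -0.9]
grip_width: 0.0497
time_s: 25.53
position: [0.5408, -0.0218, 0.1756]
tcp_rot: [1.176, 1.546, -0.351]
contact_force: [0.4, 0.4, 0.2]
grip_width: 0.0706
time_s: 26.2
position: [0.5352, -0.0199, 0.3745]
tcp_rot: [1.17, 1.548, -0.357]
contact_force: [-0.3, 0.1, -0.8]
grip_width: 0.0704
[ 0.5352 -0.0199  0.3745] [0.999 0.043 0.021]
```

View pics/w23.png

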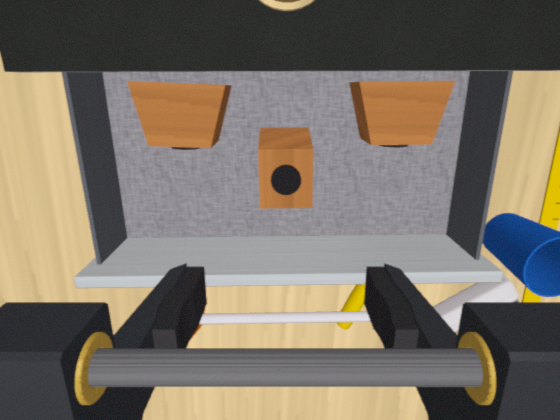

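View pics/w23side.png

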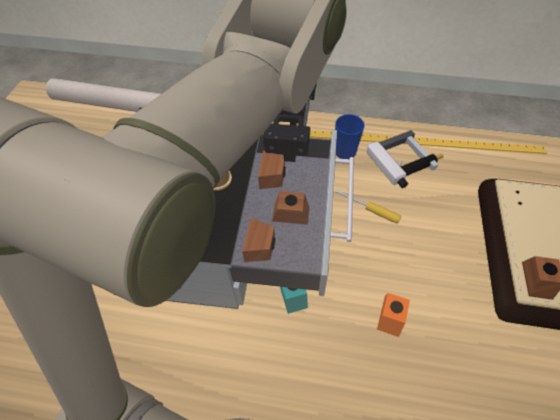

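All three feet sit flat in the drawer: wrist (180,115), (286,168) and (402,112). Next I go in front of the handle with the fingers shut and push the drawer closed.

```bash
python3 -m pendant '[[[0,1,33],[0,0,-0.02]],[[0,1,34],[0,0,0]],[[0,1,34],[0,0,0]],[[0,1,34],[0,0,0]],[[0,1,34],[0,0,0]],[[0,0,0],[0,0,0]],[[0,0,0],[0,0,0]]]' 0
python3 bar.py pics/w24.png
python3 - <<'E'
from h import *
P,R=pose();print(P,R.round(3),np.arctan2(R[1,1],R[0,1]))
E
```

```text
time_s: 26.93
position: [0.5463, -0.1942, 0.3612]
tcp_rot: [-1.744, 1.548, 3.015]
contact_force: [-0.1, 0.4, 0.5]
grip_width: 0.0261
[ 0.5463 -0.1942  0.3612] [ 0.999  0.047 -0.022]
[ 0.54642232 -0.19236212  0.36230887] [[-0.021  0.999  0.049]
 [ 0.002  0.049 -0.999]
 [-1.    -0.021 -0.003]] 0.04931564694390965
```

View pics/w24.png

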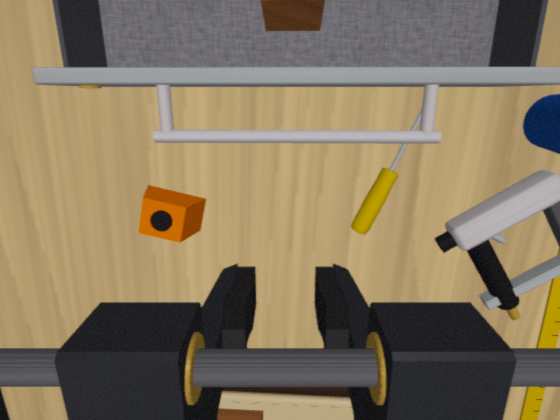

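```bash
python3 - <<'E'
from h import *
pz=pose(); p=read_camera("wrist")
print(onz(p,(155,137),.215,pz),onz(p,(297,137),.215,pz),onz(p,(440,137),.215,pz))
E
python3 -m pendant '[[[33,0,0],[0,0,0.02]],[[33,0,0],[0,0,0]],[[33,0,0],[0,0,0]],[[0,0,0],[0,0,0]],[[0,0,0],[0,0,0]]]'
python3 bar.py pics/w25.png
```

```text
[ 0.4385 -0.1504  0.215 ] [ 0.55   -0.1445  0.215 ] [ 0.6607 -0.1387  0.215 ]
time_s: 27.55
position: [0.5468, -0.1859, 0.2648]
tcp_rot: [1.356, 1.563, -0.157]
contact_force: [0.9, -0.9, 1.1]
grip_width: 0.0003
[ 0.5468 -0.1859  0.2648] [0.998 0.058 0.008]
```

View pics/w25.png

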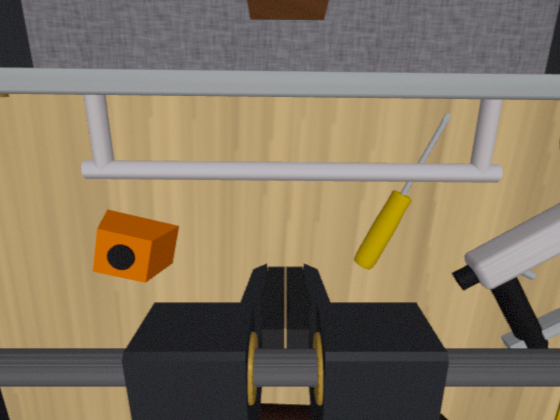

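```bash
python3 -m pendant '[[[30,0,0],[0,0,0]],[[30,0,0],[0,0,0]],[[0,0,0],[0,0,0]],[[0,0,-8],[0,0,0]],[[0,0,-12],[0,0,0]],[[0,0,-16],[0,0,0]],[[0,0,-18],[0,0,0]],[[0,0,-18],[0,0,0]]]'
python3 -m pendant '[[[0,0,-18],[0,0,0]],[[0,0,-18],[0,0,0]],[[0,0,-18],[0,0,0]],[[0,0,-15],[0,0,0]],[[0,0,-10],[0,0,0]],[[0,0,0],[0,0,0]],[[0,0,0],[0,0,0]]]'
python3 bar.py pics/w26.png
python3 - <<'E'
from h import *
P,R=pose();print(P,R.round(3),np.arctan2(R[1,1],R[0,1]))
E
```

```text
time_s: 28.37
position: [0.5498, -0.1176, 0.2203]
tcp_rot: [0.955, 1.529, -0.563]
contact_force: [0.3, -0.9, 2.4]
grip_width: 0.0006
time_s: 28.95
position: [0.5475, -0.0274, 0.2338]
tcp_rot: [1.06, 1.507, -0.452]
contact_force: [0.3, 0.7, 0.3]
grip_width: 0.0004
[ 0.5475 -0.0274  0.2338] [0.997 0.06  0.056]
[ 0.54746478 -0.02840588  0.23285532] [[ 0.056  0.997  0.056]
 [-0.028  0.058 -0.998]
 [-0.998  0.055  0.031]] 0.058146086417672535
```

View pics/w26.png

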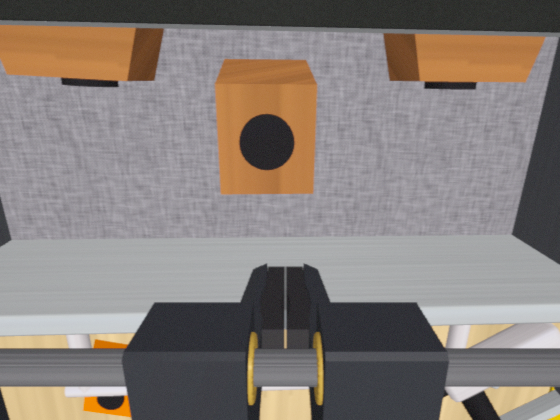

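View pics/w26side.png

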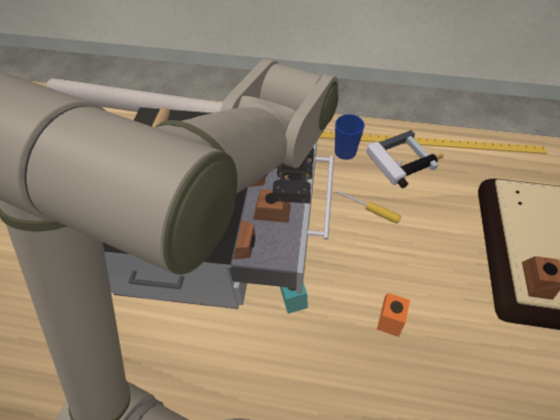

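The fingers rode up over the bar partway through: TCP z rose to 0.234 and the drawer moved in by about a quarter. The feet are still fine. I'll back off, straighten the tool and redo it lower.

```bash
python3 -m pendant '[[[-30,0,0],[0,0,0]],[[-30,0,0],[0,0.03,-0.055]],[[0,0,0],[0,0,0]],[[0,0,30],[0,0,0]],[[0,0,34],[0,0,0]],[[0,0,34],[0,0,0]],[[0,0,34],[0,0,0]],[[0,0,15],[0,0,0]]]'
python3 -m pendant '[[[0,0,0],[0,0,0]],[[0,0,0],[0,0,0]]]'
python3 bar.py pics/w27.png
python3 - <<'E'
from h import *
P,R=pose();print(P,R.round(3),np.arctan2(R[1,1],R[0,1]))
E
```

```text
time_s: 29.77
position: [0.5513, -0.182, 0.2928]
tcp_rot: [-1.685, 1.565, 3.083]
contact_force: [-0.1, 1.2, 0.5]
grip_width: 0.0004
time_s: 29.93
position: [0.5508, -0.1866, 0.2909]
tcp_rot: [-1.722, 1.564, 3.039]
contact_force: [0.0, 0.0, 0.1]
grip_width: 0.0004
[ 0.5508 -0.1866  0.2909] [ 0.999  0.049 -0.007]
[ 0.55098718 -0.18479794  0.29151219] [[-0.007  0.999  0.052]
 [ 0.001  0.052 -0.999]
 [-1.    -0.007 -0.001]] 0.051822083199607384
```

View pics/w27.png

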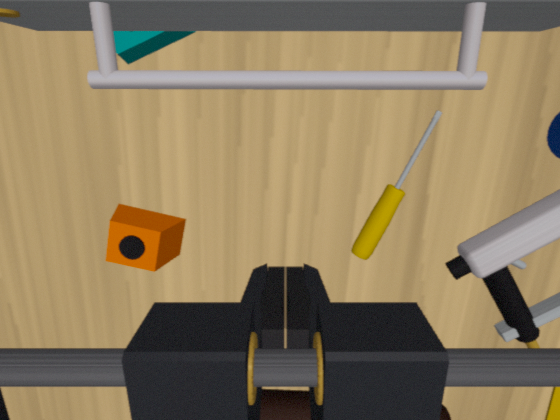

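```bash
python3 - <<'E'
from h import *
pz=pose(); p=read_camera("wrist")
print(onz(p,(90,79),.215,pz),onz(p,(288,80),.215,pz))
E
python3 -m pendant '[[[35,0,0],[0,0,0]],[[35,0,0],[0,0,0]],[[32,0,0],[0,0,0]],[[0,0,0],[0,0,0]],[[0,0,0],[0,0,0]]]'
python3 - <<'E'
from h import *
P,R=pose();print(P,R.round(3))
E
```

```text
[ 0.435  -0.1031  0.215 ] [ 0.5472 -0.0977  0.215 ]
time_s: 30.55
position: [0.5522, -0.1794, 0.1906]
tcp_rot: [0.345, 1.567, -1.166]
contact_force: [-0.4, -0.6, 1.1]
grip_width: 0.0002
[ 0.55221786 -0.17937205  0.19057122] [[ 0.001  0.998  0.06 ]
 [-0.003  0.06  -0.998]
 [-1.     0.001  0.004]]
```

```bash
python3 -m pendant '[[[1,0,-20],[0.005,0,0]],[[1,0,-20],[0,0,0]],[[1,0,-15],[0,0,0]],[[1,0,-15],[0,0,0]],[[1,0,-15],[0,0,0]],[[0,0,0],[0,0,0]]]'
python3 - <<'E'
from h import *
P,R=pose();print(P,R.round(3))
E
```

```text
time_s: 31.05
position: [0.5508, -0.0918, 0.197]
tcp_rot: [0.805, 1.551, -0.71]
contact_force: [-0.2, 0.8, 0.6]
grip_width: 0.0004
[ 0.55080936 -0.09181674  0.19698618] [[ 0.015  0.998  0.056]
 [-0.013  0.056 -0.998]
 [-1.     0.014  0.014]]
```

```bash
python3 -m pendant '[[[4,0,-12],[0,0.007,-0.007]],[[3,0,-15],[0,0.003,-0.003]],[[3,0,-15],[0,0.003,-0.003]],[[3,0,-15],[0,0.003,-0.003]],[[1,0,0],[0,0,0]],[[0,0,0],[0,0,0]]]'
python3 bar.py pics/w28.png
python3 - <<'E'
from h import *
P,R=pose();print(P,R.round(3))
E
```

```text
time_s: 31.55
position: [0.5518, -0.0357, 0.1918]
tcp_rot: [1.064, 1.556, -0.451]
contact_force: [1.4, -0.4, 0.4]
grip_width: 0.0006
[ 0.5518 -0.0357  0.1918] [0.998 0.056 0.013]
[ 0.55169804 -0.0363239   0.19141987] [[ 0.013  0.998  0.055]
 [-0.007  0.055 -0.998]
 [-1.     0.013  0.007]]
```

View pics/w28.png

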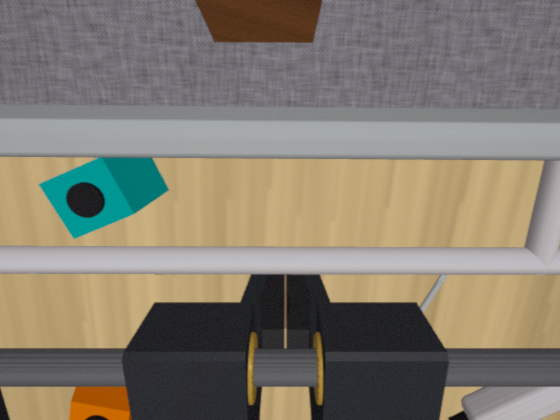

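```bash
python3 -m pendant '[[[1,0,-10],[0,0.003,-0.006]],[[2,0,-12],[0,0.002,-0.003]],[[2,0,-12],[0,0.002,-0.003]],[[2,0,-10],[0,0.002,-0.003]],[[1,0,0],[0,0,0]],[[0,0,0],[0,0,0]]]'
python3 -m pendant '[[[1,0,-6],[0,0,0]],[[1,0,-6],[0,0,0]],[[0,0,0],[0,0,0]]]'
python3 bar.py pics/w29.png
python3 - <<'E'
from h import *
P,R=pose();print(P,R.round(3))
E
```

```text
time_s: 32.2
position: [0.5498, 0.0091, 0.1833]
tcp_rot: [-1.805, 1.568, 2.959]
contact_force: [0.7, 0.1, -0.7]
grip_width: 0.0003
time_s: 32.45
position: [0.5495, 0.0198, 0.1815]
tcp_rot: [-0.419, 1.566, -1.939]
contact_force: [-1.7, -5.2, 2.2]
grip_width: 0.0004
[0.5495 0.0198 0.1815] [ 0.999  0.051 -0.002]
[0.54948992 0.01980889 0.18149591] [[-0.002  0.999  0.05 ]
 [-0.003  0.05  -0.999]
 [-1.    -0.002  0.003]]
```

View pics/w29.png

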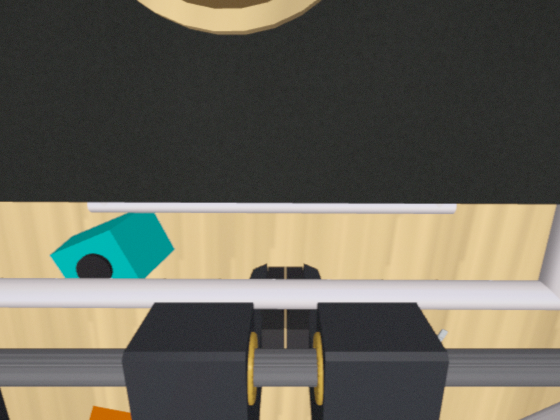

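View pics/w29side.png

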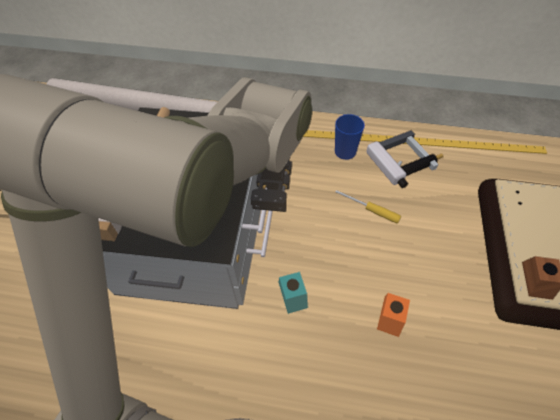

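```bash
python3 -m pendant '[[[0,0,-5],[0,0,0]],[[0,0,-5],[0,0,0]],[[0,0,-5],[0,0,0]]]'
python3 -m pendant '[[[0,0,10],[0,0,0]],[[0,0,20],[0,0,0]],[[0,0,30],[0,0,0]],[[0,0,0],[0,0,0]],[[-35,0,0],[0,0,0]],[[-40,0,0],[0,0,0]],[[-40,0,0],[0,0,0]],[[0,0,30],[0,0,0]]]'
python3 -m pendant '[[[0,0,40],[0,0,0]],[[0,0,40],[0,0,0]],[[0,0,40],[0,0,0]],[[0,0,0],[0,0,0]],[[0,0,0],[0,0,0]]]'
python3 bar.py pics/w30.png
```

```text
time_s: 32.85
position: [0.5495, 0.0192, 0.1819]
tcp_rot: [-0.112, 1.534, -1.639]
contact_force: [-3.3, -31.6, 2.6]
grip_width: 0.0006
time_s: 33.52
position: [0.5519, -0.0648, 0.3008]
tcp_rot: [-0.45, 1.537, -1.975]
contact_force: [1.4, -0.5, 0.4]
grip_width: -0.0001
time_s: 33.93
position: [0.5583, -0.189, 0.3063]
tcp_rot: [-0.333, 1.54, -1.857]
contact_force: [-0.1, 0.4, -0.5]
grip_width: 0.0006
[ 0.5583 -0.189   0.3063] [ 0.999  0.047 -0.01 ]
```

View pics/w30side.png

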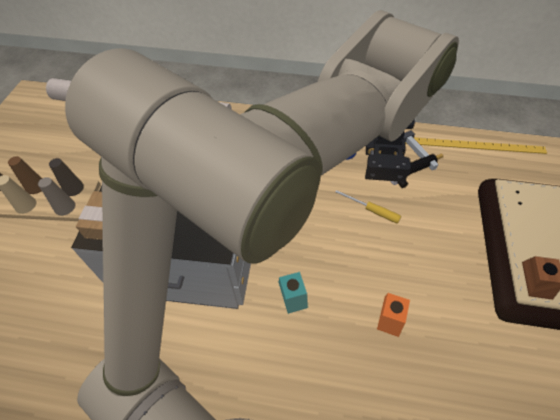

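View pics/w30top.png

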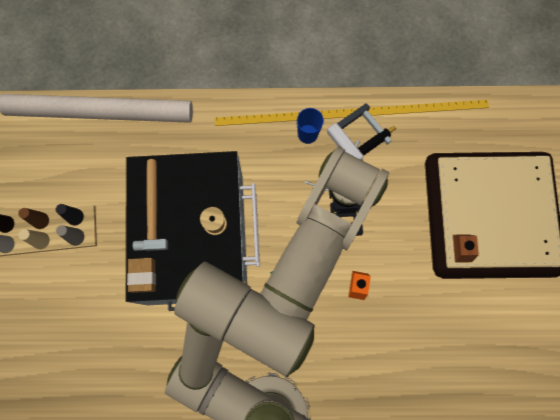

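View pics/w30.png

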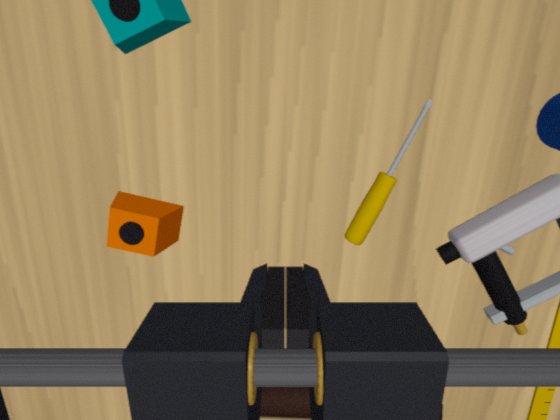

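The push met a firm stop: 31 N with no further travel at TCP y of 0.019. I check that the drawer is flush before handing in.

```bash
python3 - <<'E'
from h import *
t=read_camera("top")
a=cv2.imread("pics/top0.png")[145:310,195:285];b=t["color"][145:310,195:285]
cv2.imwrite("pics/fin.png",cv2.resize(np.hstack([a,b]),None,fx=3.6,fy=3.6,interpolation=cv2.INTER_CUBIC))
for uv in [(257,225),(253.3,225),(243,225)]: print(onz(t,uv,.215),onz(t,uv,.24))
print(r.sense()["contact_force"])
E
```

```text
[0.5313 0.03   0.215 ] [0.5262 0.0292 0.24  ]
[0.5314 0.0402 0.215 ] [0.5263 0.0392 0.24  ]
[0.5316 0.0686 0.215 ] [0.5265 0.0671 0.24  ]
[0.58130569 0.89198578 0.13208685]
```

View pics/fin.png

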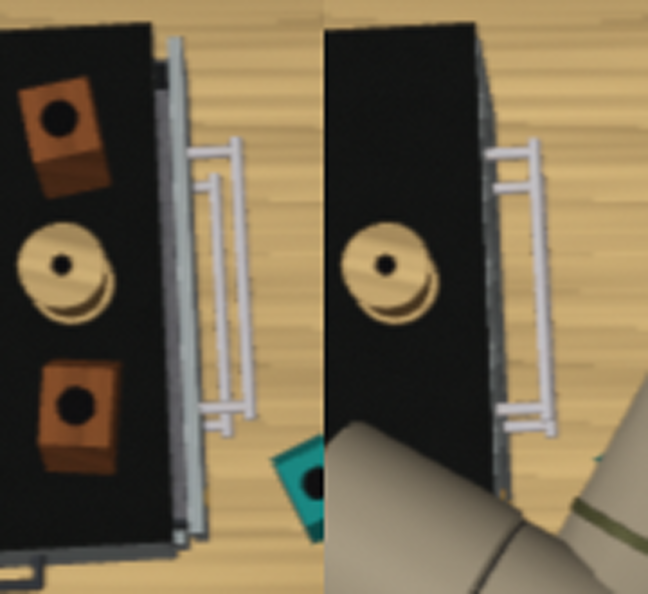

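```bash
python3 - <<'E'
from h import *
print(r.sense()["qd"].round(3)); print(r.hand_in())
E
```

```text
[ 0.005 -0.005 -0.003 -0.003 -0.001 -0.002]
the job is handed in; nothing more can be done
None
```

I've handed the job in, and by my checks it is complete; the hand-in itself gave no verdict. All three feet are in the top drawer and the drawer is shut, at about 34 s of the 69 s allowed.

- **Drawer open:** I hooked the bar handle with the shut fingers and pulled the drawer out about 0.178 m.
- **Feet:** I swept the two chest-top feet over the front edge without lifting them. I then gripped the brown foot on the bench (50 mm grip) and dropped it between them. The pictures showed all three lying flat on the drawer floor.
- **Closing:** On the first push the fingers rode up over the bar when the drawer was only about a quarter of the way in. I backed off and pushed again lower, until the drawer met its stop. The last push reached 31.6 N with no further travel.
- **Last checks:** The top view shows the drawer front flush with the chest and the two handle bars in line. The robot was clear and touching nothing. The spool, hammer, staple box and screwdriver look unmoved, and the orange block and seat foot are where they were. The turquoise block showed no shift either.
- **Not confirmed:** The feet can't be seen once the drawer is shut. I judged the drawer fully shut from the picture and the firm stop, not from a joint reading.
- **Disagreement:** Position estimates from the top and wrist cameras differed by 3 to 9 mm in y early on. I settled this with close-up wrist pictures.

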